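# Clamp the bottom die of the power hammer in its holder

## Task

Fit the bottom die in the die holder: slide the die into the channel from its mouth first, then the wedge shoe behind it with its slanted plate facing out, and last lay the taper key across the mouth between the shoe's plate and the two abutments. Push the key towards its thin end until the stack is clamped tight, with the spring pad at the back pressed in about 4 mm, half its travel, but never bottomed out, then let go. Leave the hammer, the tin and the brush alone.

Things in the scene. Friction and masses are not known exactly. Their poses are not given: they have to be found in the camera images.
- holder: Fixed dark steel die holder, greased. +x points into its channel. Origin: bench height, centre line, in the plane of the abutment faces. Floor 10 mm above the bench, from x -55 mm. Two abutments, tops 34 mm above the bench, at x -30 to 0, |y| 36 to 96; parts pass or are lowered through the 72 mm gap between them. Open floor x 0 to 50, |y| up to 105. Only the fittings named here stand on it.
- channel_mouth (a point): Mid of the channel's mouth, on its floor, 50 mm along holder x from the holder's origin; axes as the holder. From here the channel runs 105 mm to +x: 60 mm wide, wall ends rounded; overhanging lips begin 15 mm in (underside 14 mm, top 24 mm above this floor) and leave a slot 25 mm wide, so a T foot enters only from the mouth.
- die_mid (a point): Bottom die, bare steel, 0.8 kg, loose, standing: T foot 72 mm long (x), 56 wide (y), 12 high; upright web 64 long, 20 thick, rounded along its top; total height 74. Point: its centre, 37 mm above the underside. x runs along the channel when fitted (either way round), z up. Grasp the web across its 20 mm, 55 to 60 mm above the underside, to keep the fingers above the lips.
- shoe_mid (a point): Wedge shoe, bare steel, 0.72 kg, loose, standing: T foot 56 mm wide (y), 12 high, x -22 to 38 from this point; flat-topped web 20 thick, x -8 to 38 (its middle x 15); slanted plate at the -x end; height 74. Point: on the centre line, 37 mm above the underside. Fitted, its x points as the holder's: +x end against the die, plate outside the lips. Grasp the web high, like the die's.
- shoe_face (a point): Middle of the outer face of the shoe's plate (32 mm to -x of the shoe's centre point, 14 mm above the underside); axes as the shoe. Plate 56 mm wide, 28 high, 14 thick, greased, slanted in plan: the outer face lies at x = 0.16 y from this point. It matches the taper of the key.
- key_tang (a point): Taper key, bare steel, 0.70 kg, loose, lying flat; this is the centre of its upright tang at the thick end: 20 mm thick (x), 28 long (y), from 18 to 74 mm above the underside, point at 46 mm. Grasp it across x, 8 to 14 mm above this point. Bar mid-length lies at y -66 mm, back face at x -12 mm from here.
- key_back (a point): Mid-length point of the key's straight back face (looks to -x), 9 mm above the underside; axes as the key. Bar 160 mm long (y), 18 high, thickness to +x 11 mm at the thin end (-y), 24 here, 37 at the thick end (+y): taper 0.16. Fitted, its axes match the holder's, its back lies on the abutment faces (holder x = 0), and pushing to holder -y tightens it.
- pad (a joint): Travel of the spring pad at the channel's closed end, m: 0 free, 0.008 bottomed, 4 N/mm. Free face at holder x 161 to 165 mm, different each time; die 72 + shoe 70 mm (to mid-face) stack against it. Push on the key: 1 to 3 N sliding free; once touching it grows slowly: some 3 to 7 N at 2 mm of pad, 13 to 17 at 4 mm, 24 at 6 mm; 6 to 7 mm of key per mm of pad. Greased (friction 0.15): the key stays where pushed.
- hammer_grip (a point): Bystander: hand hammer 280 mm long lying on the bench; the point is on its handle.
- tin: Bystander: upright closed dark tin, 72 mm across, 76 mm high; origin under its centre.
- brush: Bystander: block brush 200 x 28 x 30 mm lying on the bench; origin under its centre.
Mind the look-alikes: they are no part of the job. What is shaped like the part that bears key_tang but brown or purple is not meant.

How it is judged:
By the outcome, as a careful person would: the job done as asked, in the order asked, and still so for the second after the job is handed in, with the robot touching nothing.
It also fails if it takes over 72 s, if anything falls off the work surface, if the arm or the gripper's body presses on something with over 40 N, if the wrist force passes 120 N, or if a joint passes its speed limit or range.

## Robot

A 6-joint arm with a two-finger parallel gripper is mounted at the origin on the work surface. World frame = base frame: x ahead of the robot, y to its left, z up, the work surface at z = 0. Lengths are in m, angles in rad, forces in N, time in s.
With the tool pointing down it reaches from about 0.4 to 0.825 m from the base axis. Payload 7 kg.
Tool frame: the origin (TCP) lies at the centre of the arm's flange, where the gripper is bolted on; the fingertips stand 178 mm ahead of it and the grasp point (between the pads) lies 159 mm ahead of it (arm.tip_reach is the distance from the TCP to the fingertips, in m); z points along the fingers, y is the direction in which the jaws open and shut (so a half turn about z gives the same grasp; the last joint's range is limited). The gripper opens to 88 mm and grips with 3 to 60 N. Pads are 19 mm wide; open, the fingers measure 130 mm over their backs; the gripper's body (78 mm by 193 mm) begins 47 mm behind the grasp point.
Start: joints at [-0.993, 0.359, 0.012, 0, -1.224, -0.288], TCP at [0.193, -0.647, 0.405] pointing down, gripper open.
Joint ranges: [-3.07, 3.07], [-1.43, 2.12], [-1.02, 1.25], [-3.03, 1.67], [-3.05, -0], [-3.03, 3.03]. Speed limits (rad/s): [2.39, 2.39, 3.01, 3.14, 3.14, 3.14].

## Interface

Orientations are given as [roll, pitch, yaw] about the fixed x, y, z axes, in that order (R = Rz(yaw) Ry(pitch) Rx(roll)).
In Python, from station import arm gives the robot as it stands.
- The arm moves only by the shell command python3 -m inch 'ROWS' [OPENING] [FORCE]. ROWS is JSON, a list that holds one entry, the list of rows, each a list of 6 numbers: the shift along the world's x, y, z in units of 200 mm (1.0 is 200 mm), then the turn, a rotation vector about the world's x, y, z in units of 180 degrees (1.0 is 180 degrees). A call has 1 to 8 rows; each row is the pose to reach, as a shift and turn from the pose commanded when the call began, turning the shorter way round; what a row does not reach only later rows make up. A row lasts 1/8 s, in which the tool goes at most 62.5 mm and 10.7 degrees, less where a joint would pass 70% of its speed; a pose out of reach is approached as far as the arm can. A call with a number of a shift or a turn outside -1 to 1 is refused whole. A call with a gripper value outside its range is refused whole. OPENING is the finger opening in mm, from 0 to 87.6, set as the call begins (- or left out, the last holds). The fingers move at their own pace and stop on an object; FORCE is the grip in N (left out, the last holds). Time passes only in rows, so rows that repeat a pose let the fingers close. It gives the time, the measured TCP pose, the force and the opening at its end, in the units of the state.
- arm.get_state(): the state, without advancing time (a new reading comes with each control period).
- arm.grab_frame(name): name is "side" or "top"; returns the picture (400x640x3 uint8, blue, green, red); there is no depth.
- arm.camera_params(name): a dict with "vertical_fov" (degrees; the focal length in pixels is half the picture's height over the tangent of half this angle, whatever the lens; pixels are square), "cx", "cy" (the principal point, pixels), "pose" (4x4, takes a point from camera to world coordinates). Camera axes: x right, y down, z forward; pixel columns grow to the right and rows downward; lengths in m; the calibration is good to about 2 mm. A picture is of the moment at which its call begins. camera_params takes no time and is no camera call.
- arm.job_done(): hands the job in, once; it reports no verdict.
Trained networks look in the newest picture that a camera, given by its name, has taken for a name from the list of things; names that differ only in an ending like _2 or _b are one class to them, and where a whole thing is asked for, a point or a joint stands for the part that bears it (a point fixed in the world has none). Each returns a list of dicts, best first, with "score" (0 to 1); they miss things now and then, are a little off and sometimes report something else, mostly with a low value. They report only what shows in the picture. A call takes as long as a camera call. They do not tell look-alikes from the thing itself.
- arm.search_frame(target, camera): "box" ([left, top, right, bottom] in pixels, round what is visible of it).
- arm.regions_of(target, camera): "region" (400x640 bool, what is visible of it) and "box" ([left, top, right, bottom] in pixels, round what is visible of it).
The state is a dict: "t": time; "q": joint angles; "qd": joint speeds; "joint_efforts": joint torques, N m; "eef_pos": TCP position; "ee_rot": TCP orientation; "force": force on the tool from outside, world axes, zero at the start; "moment": the same for the moment, N m; "width": finger opening in m.
Only numpy, scipy, OpenCV 4.12 (cv2) and the standard library are available. Lean on these libraries where they do the work, as an engineer would, in place of code of your own. Each camera call takes 0.05 s, during which the arm holds its last target.

## Working session

There is one attempt and no reset: what is moved stays moved. The work goes in short steps, Python scripts to look and compute and a shell command to move; the robot and the scene stay as the last step left them, time stands still between calls to the robot, and variables do not carry over. Pictures are saved under pics/ and viewed, and the job is handed in when it is done.

```bash
ls; mkdir -p pics
python3 - <<'E'
from station import arm
import cv2,json
for n in("top","side"):
    f=arm.grab_frame(n); cv2.imwrite(f"pics/{n}0.png",f)
    p=arm.camera_params(n); print(n,p)
print(arm.get_state())
E
```

```text
pics
top {'vertical_fov': 52.245074198438644, 'cx': 323.3137571372159, 'cy': 194.3185121856317, 'pose': array([[-0.01247411, -0.99651892,  0.08242844,  0.46593567],
       [-0.99968344,  0.01423002,  0.02074916, -0.03378119],
       [-0.02184989, -0.08214352, -0.99638096,  1.24211447],
       [ 0.        ,  0.        ,  0.        ,  1.        ]])}
side {'vertical_fov': 57.99855101841781, 'cx': 326.5733157066618, 'cy': 202.02007329654083, 'pose': array([[-9.34713034e-01, -2.61885586e-01,  2.40265443e-01,
         2.79891481e-01],
       [-3.55402568e-01,  6.90180101e-01, -6.30349461e-01,
         7.57434506e-01],
       [-7.46989600e-04, -6.74586813e-01, -7.38195146e-01,
         9.66072389e-01],
       [ 0.00000000e+00,  0.00000000e+00,  0.00000000e+00,
         1.00000000e+00]])}
{'t': 0.1, 'q': array([-9.92892058e-01,  3.59330637e-01,  1.11368214e-02, -2.54606599e-04,
       -1.22408052e+00, -2.88101297e-01]), 'qd': array([-0.00113676, -0.0034407 ,  0.00275283,  0.00148303, -0.00201078,
       -0.00015421]), 'joint_efforts': array([-9.62076811e-04, -5.84166133e+01,  2.93753654e+01,  7.01559126e+00,
        1.01581856e-02, -6.52761241e-05]), 'eef_pos': array([ 0.19283336, -0.64669726,  0.40381   ]), 'ee_rot': array([ 3.14010755e+00, -1.90488140e-04, -2.85187624e+00]), 'force': array([ 0.1192313 , -0.18516574,  0.25975798]), 'moment': array([-0.04645988,  0.00150585, -0.02737899]), 'width': 0.08752937868927026}
```

View pics/top0.png

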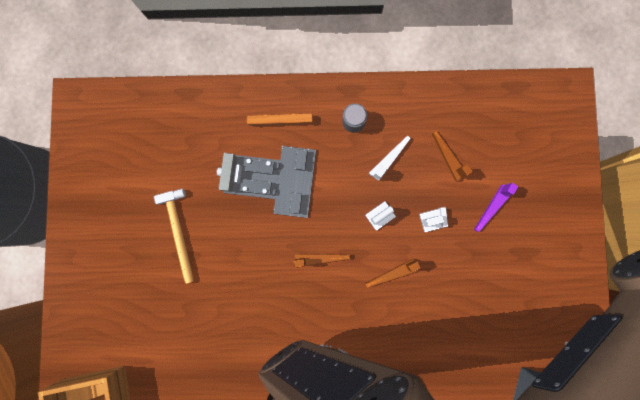

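View pics/side0.png

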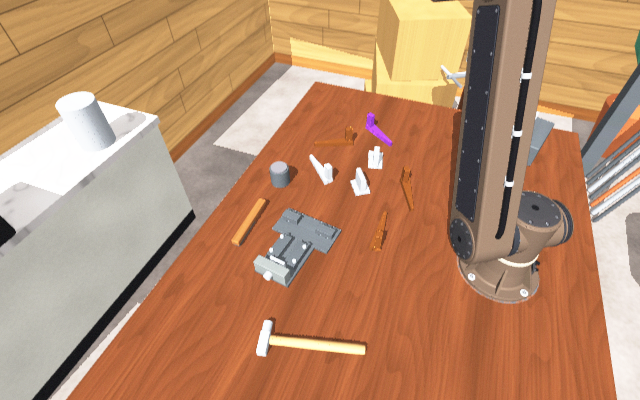

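```bash
cat > h.py <<'E'
import numpy as np,cv2
from station import arm
def cam(n):
    p=arm.camera_params(n); f=200/np.tan(np.radians(p['vertical_fov']/2))
    return f,p['cx'],p['cy'],np.array(p['pose'])
def unproj(n,u,v,z):
    f,cx,cy,T=cam(n); d=T[:3,:3]@np.array([(u-cx)/f,(v-cy)/f,1]); o=T[:3,3]
    return o+d*(z-o[2])/d[2]
def proj(n,P):
    f,cx,cy,T=cam(n); P=np.atleast_2d(P); c=(P-T[:3,3])@T[:3,:3]
    return np.c_[f*c[:,0]/c[:,2]+cx,f*c[:,1]/c[:,2]+cy]
def tri(u1,u2):
    A=[];b=[]
    for n,(u,v) in(("top",u1),("side",u2)):
        f,cx,cy,T=cam(n); d=T[:3,:3]@np.array([(u-cx)/f,(v-cy)/f,1]); d/=np.linalg.norm(d)
        M=np.eye(3)-np.outer(d,d); A.append(M); b.append(M@T[:3,3])
    x=np.linalg.lstsq(np.vstack(A),np.hstack(b),rcond=None)[0]; return x
E
python3 - <<'E'
from h import *
import pickle
F={n:cv2.imread(f"pics/{n}0.png") for n in("top","side")}
R={}
for n in("top","side"):
    for t in("holder","die_mid","shoe_mid","key_tang"):
        r=arm.regions_of(t,n); R[n,t]=r
        for k in r: print(n,t,round(k["score"],2),np.round(k["box"]),k["region"].sum())
pickle.dump(R,open("reg.pkl","wb"))
def crop(n,x0,y0,x1,y1,s,o): cv2.imwrite(o,cv2.resize(F[n][y0:y1,x0:x1],None,fx=s,fy=s,interpolation=cv2.INTER_CUBIC))
crop("top",350,120,480,240,6,"pics/topA.png")
crop("top",205,130,335,230,6,"pics/topH.png")
crop("side",300,110,420,210,6,"pics/sideA.png")
crop("side",245,195,350,295,6,"pics/sideH.png")
E
```

```text
top holder 0.55 [232. 148. 316. 219.] 3944
top die_mid 0.94 [367. 202. 398. 227.] 483
top shoe_mid 0.9 [419. 207. 448. 232.] 469
top key_tang 0.9 [433. 130. 472. 179.] 611
top key_tang 0.88 [372. 260. 419. 286.] 464
top key_tang 0.68 [474. 180. 515. 231.] 606
top key_tang 0.67 [370. 136. 408. 174.] 414
top key_tang 0.61 [298. 252. 348. 266.] 404
side holder 0.79 [263. 206. 340. 288.] 2733
side holder 0.56 [366. 144. 382. 173.] 249
side die_mid 0.74 [351. 170. 374. 197.] 290
side shoe_mid 0.83 [368. 144. 382. 172.] 262
side shoe_mid 0.49 [268. 162. 288. 189.] 466
side key_tang 0.72 [312. 158. 330. 187.] 301
side key_tang 0.66 [263. 205. 339. 288.] 2795
side key_tang 0.63 [368. 215. 384. 254.] 297
side key_tang 0.55 [315. 127. 353. 147.] 336
side key_tang 0.51 [361. 116. 393. 149.] 282
```

View pics/topA.png

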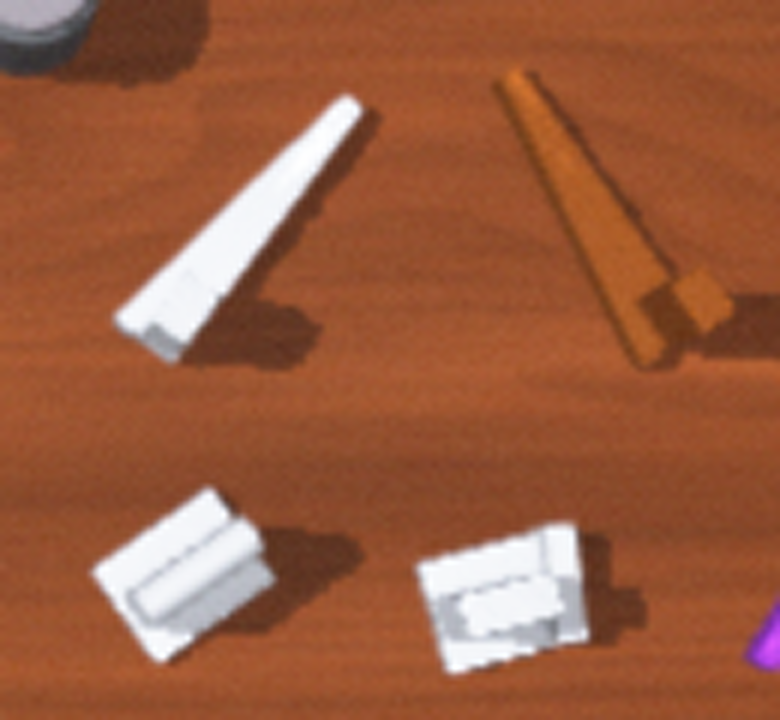

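View pics/topH.png

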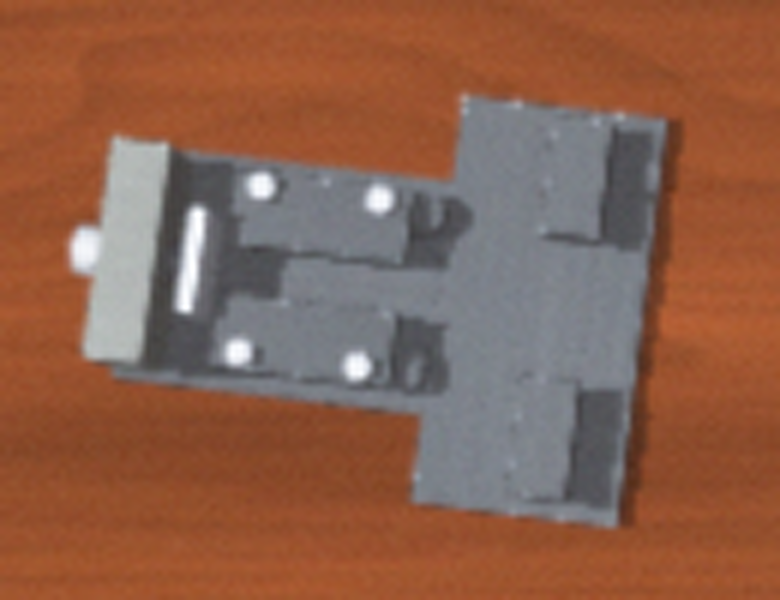

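View pics/sideA.png

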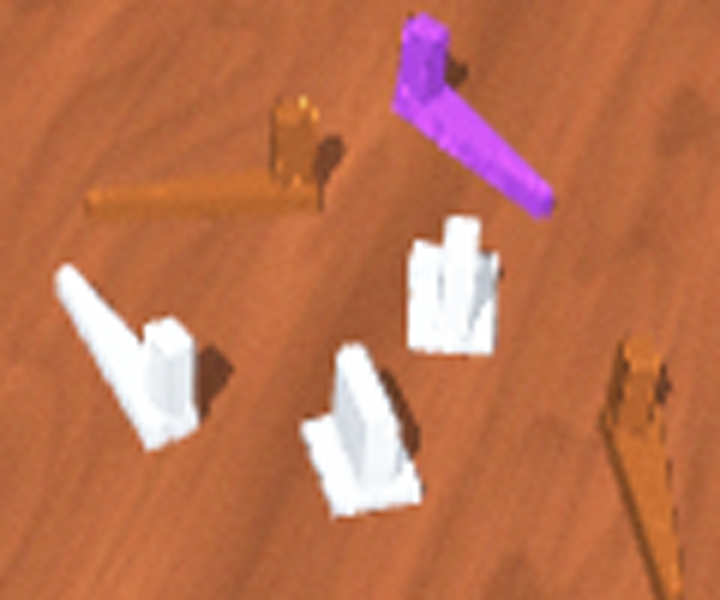

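View pics/sideH.png

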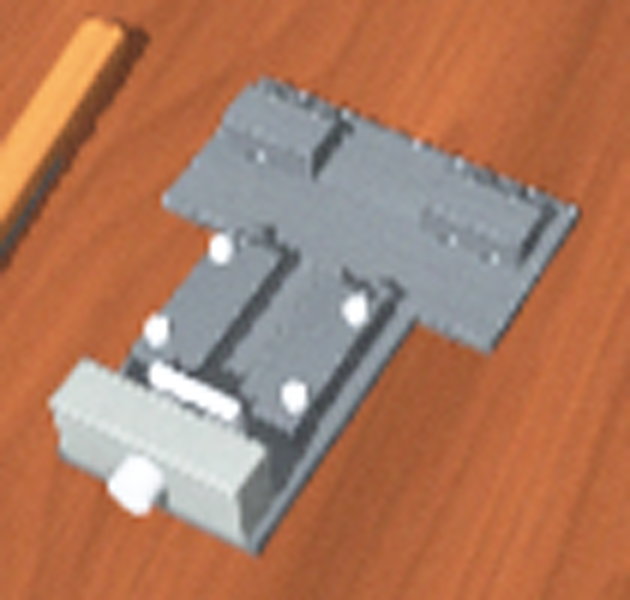

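```bash
cat > fit.py <<'E'
from h import *
from scipy.optimize import minimize
def prism(poly,z0,z1):
    poly=np.array(poly,float)/1000
    return np.vstack([np.c_[poly,np.full(len(poly),z0/1000)],np.c_[poly,np.full(len(poly),z1/1000)]])
def rect(x0,x1,y0,y1): return [(x0,y0),(x1,y0),(x1,y1),(x0,y1)]
def lx(c,L): return c
DIE=[prism(rect(-36,36,-28,28),0,12),prism(rect(-32,32,-10,10),12,68),prism(rect(-32,32,-6,6),68,74)]
SHOE=[prism(rect(-22,38,-28,28),0,12),prism(rect(-8,38,-10,10),12,74),
 prism([(-32-4.48,-28),(-18-4.48,-28),(-18+4.48,28),(-32+4.48,28)],0,28)]
# key origin = key_back footprint
KEY=[prism([(0,-80),(11,-80),(37,80),(0,80)],0,18),prism(rect(2,22,52,80),18,74)]
def holder(w,l,e):
    return [prism(rect(-55,50,-105,105),0,10),prism(rect(-30,0,36,96),0,34),prism(rect(-30,0,-96,-36),0,34),
      prism(rect(50,l,-w,w),0,10)]
def render(n,pieces,p,roi,S=8):
    x,y,a=p[:3];c,s=np.cos(a),np.sin(a);R=np.array([[c,-s,0],[s,c,0],[0,0,1]])
    x0,y0,x1,y1=roi; im=np.zeros(((y1-y0)*S,(x1-x0)*S),np.uint8)
    for P in pieces:
        uv=proj(n,P@R.T+[x,y,0]); uv=(uv-[x0-.5,y0-.5])*S-.5
        cv2.fillConvexPoly(im,cv2.convexHull(np.round(uv*16).astype(np.int32)),255,shift=4)
    return cv2.resize(im,(x1-x0,y1-y0),interpolation=cv2.INTER_AREA)/255.
def mask(F,roi,lo=.3,hi=.55):
    x0,y0,x1,y1=roi; c=F[y0:y1,x0:x1].astype(float)
    s=(c.max(2)-c.min(2))/(c.max(2)+1)
    return np.clip((hi-s)/(hi-lo),0,1)
def fit(pieces,p0,views,scale):
    fn=pieces if callable(pieces) else (lambda p:pieces)
    p0=np.array(p0,float)
    def cost(p):
        return sum(np.sum((cv2.GaussianBlur(render(n,fn(p),p,roi),(0,0),.7)-cv2.GaussianBlur(m,(0,0),.7))**2) for n,roi,m in views)
    best=None
    for k in range(2):
        sx=np.vstack([p0]+[p0+np.eye(len(p0))[i]*scale[i] for i in range(len(p0))])
        r=minimize(cost,p0,method="Nelder-Mead",options=dict(initial_simplex=sx,xatol=1e-5,fatol=1e-3,maxiter=500)); p0=r.x
        scale=np.array(scale)/3
    return r.x,r.fun
E
cat > run1.py <<'E'
from fit import *
F={n:cv2.imread(f"pics/{n}0.png") for n in("top","side")}
rois=dict(key=dict(top=(366,132,413,180),side=(305,150,336,190)),
 die=dict(top=(362,198,402,232),side=(346,164,376,199)),
 shoe=dict(top=(414,202,452,236),side=(362,142,388,174)))
M=dict(key=KEY,die=DIE,shoe=SHOE)
up=lambda n,u,v,z=0.:unproj(n,u,v,z)
def ang(a,b): d=b-a; return np.arctan2(d[1],d[0])
g={}
thin=up("top",408,138,.018); thick=up("top",375,174,.018)
g['key']=[*((thin+thick)/2)[:2],ang(thin,thick)-np.pi/2]
a=up("top",350+145/6,120+610/6,.07);b=up("top",350+255/6,120+535/6,.07)
g['die']=[*((a+b)/2)[:2],ang(a,b)]
a=up("top",350+575/6,120+585/6,.05);b=up("top",350+440/6,120+615/6,.05)
g['shoe']=[*((a+b)/2)[:2],ang(a,b)]
for k in M:
    for vs in(("top","side"),("top",),("side",)):
        views=[(n,rois[k][n],mask(F[n],rois[k][n])) for n in vs]
        p,f=fit(M[k],g[k],views,[.01,.01,.1])
        print(k,vs,np.round(p[:2]*1000,1),np.round(np.degrees(p[2]),1),round(f,1))
        if len(vs)==2:
          for n,roi,m in views:
            r=render(n,M[k],p,roi); x0,y0,x1,y1=roi
            o=F[n][y0:y1,x0:x1].copy(); big=lambda q:cv2.resize(q,None,fx=8,fy=8,interpolation=cv2.INTER_CUBIC)
            O=big(o); c,_=cv2.findContours((big(r)>.5).astype(np.uint8),cv2.RETR_LIST,cv2.CHAIN_APPROX_NONE); cv2.drawContours(O,c,-1,(0,255,0),1)
            cv2.imwrite(f"pics/fit_{k}_{n}.png",O)
T=["top","side"]
ims=[cv2.imread(f"pics/fit_{k}_{n}.png") for n in T for k in M]
H=max(i.shape[0] for i in ims)
rows=[]
for j in(0,3):
    rr=[cv2.copyMakeBorder(i,0,H-i.shape[0],0,400-i.shape[1],cv2.BORDER_CONSTANT) for i in ims[j:j+3]]
    rows.append(np.hstack(rr))
cv2.imwrite("pics/fitall.png",cv2.resize(np.vstack(rows),None,fx=.66,fy=.66,interpolation=cv2.INTER_AREA))
E
python3 run1.py
```

```text
key ('top', 'side') [ 674.3 -226.1] 52.1 33.5
key ('top',) [ 673.1 -224.8] 52.2 23.9
key ('side',) [ 676.1 -227.8] 52.9 6.8
die ('top', 'side') [ 502.9 -179.1] -55.3 58.0Traceback (most recent call last):
  File "run1.py", line 19, in <module>
    p,f=fit(M[k],g[k],views,[.01,.01,.1])
        ~~~^^^^^^^^^^^^^^^^^^^^^^^^^^^^^^
  File "fit.py", line 35, in fit
    r=minimize(cost,p0,method="Nelder-Mead",options=dict(initial_simplex=sx,xatol=1e-5,fatol=1e-3,maxiter=500)); p0=r.x
    res = _minimize_neldermead(fun, x0, args, callback, bounds=bounds,
                               **options)
    fxr = func(xr)
    fx = function(np.copy(x), *(wrapper_args + args))
  File "fit.py", line 31, in cost
    return sum(np.sum((cv2.GaussianBlur(render(n,fn(p),p,roi),(0,0),.7)-cv2.GaussianBlur(m,(0,0),.7))**2) for n,roi,m in views)
  File "fit.py", line 31, in <genexpr>
    return sum(np.sum((cv2.GaussianBlur(render(n,fn(p),p,roi),(0,0),.7)-cv2.GaussianBlur(m,(0,0),.7))**2) for n,roi,m in views)
                                        ~~~~~~^^^^^^^^^^^^^^^
  File "fit.py", line 20, in render
    uv=proj(n,P@R.T+[x,y,0]); uv=(uv-[x0-.5,y0-.5])*S-.5
  File "h.py", line 10, in proj
    f,cx,cy,T=cam(n); P=np.atleast_2d(P); c=(P-T[:3,3])@T[:3,:3]
              ~~~^^^
  File "h.py", line 4, in cam
    p=arm.camera_params(n); f=200/np.tan(np.radians(p['vertical_fov']/2))
ValueError: time passes only in moves, steps and waits
```

```bash
python3 - <<'E'
s=open('h.py').read()
new='''import pickle,os
def _load():
    if not os.path.exists('cam.pkl'): pickle.dump({n:arm.camera_params(n) for n in("top","side")},open('cam.pkl','wb'))
    return pickle.load(open('cam.pkl','rb'))
_C=_load()
def cam(n):
    p=_C[n]'''
s=s.replace("def cam(n):\n    p=arm.camera_params(n)",new); open('h.py','w').write(s)
E
python3 run1.py
```

```text
key ('top', 'side') [ 674.3 -226.1] 52.1 33.5
key ('top',) [ 673.1 -224.8] 52.2 23.9
key ('side',) [ 676.1 -227.8] 52.9 6.8
die ('top', 'side') [ 502.9 -179.1] -55.3 58.0
die ('top',) [ 502.1 -178.5] -55.8 15.5
die ('side',) [ 504.4 -180.8] -54.2 38.7
shoe ('top', 'side') [ 488.9 -340.8] 105.9 25.8
shoe ('top',) [ 488.2 -340.6] 105.4 14.6
shoe ('side',) [ 490.7 -342.9] 107.3 6.6
```

View pics/fitall.png

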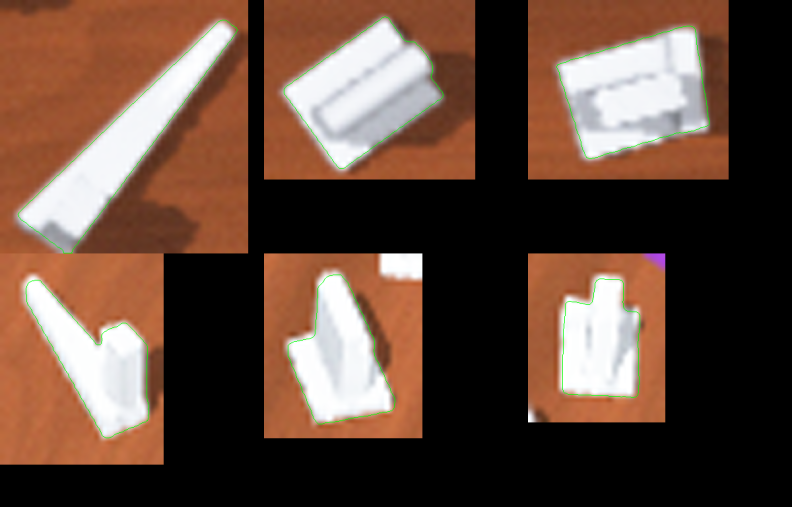

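```bash
cat > run2.py <<'E'
from fit import *
F={n:cv2.imread(f"pics/{n}0.png") for n in("top","side")}
roi=dict(top=(256,138,326,228),side=(270,198,350,262))
# corners of front slab, initial
cs=[np.array(c)/6+[205,130] for c in((463,95),(667,118),(620,527),(413,503))]
P=[unproj("top",*c,.01) for c in cs]; [print(np.round(p*1000,1)) for p in P]
mid=sum(P)/4; d=(P[0]+P[3])/2-(P[1]+P[2])/2; a=np.arctan2(d[1],d[0])
o=mid[:2]+2.5e-3*np.array([np.cos(a),np.sin(a)]); print(o,np.degrees(a))
for n in roi: cv2.imwrite(f"pics/hm_{n}.png",cv2.resize((mask(F[n],roi[n])*255).astype(np.uint8),None,fx=6,fy=6))
fn=lambda p:holder(p[3]*1e3,p[4]*1e3,0)
for vs in(("top","side"),("top",),("side",)):
    views=[(n,roi[n],mask(F[n],roi[n])) for n in vs]
    fn=lambda p:holder(p[3]*1e3,200,0)[:3]+[prism(rect(50,210,-p[3]*1e3,p[3]*1e3),0,p[4]*1e3)]
    p,f=fit(fn,[*o,a,.05,.012],views,[.01,.01,.1,.01,.003])
    print(vs,np.round(p*1000,1),np.degrees(p[2]),f)
    for n,r,m in views:
        x0,y0,x1,y1=r; O=cv2.resize(F[n][y0:y1,x0:x1],None,fx=6,fy=6,interpolation=cv2.INTER_CUBIC)
        c,_=cv2.findContours((cv2.resize(render(n,fn(p),p,r),None,fx=6,fy=6,interpolation=cv2.INTER_CUBIC)>.5).astype(np.uint8),cv2.RETR_LIST,cv2.CHAIN_APPROX_NONE);cv2.drawContours(O,c,-1,(0,255,0),1)
        # inner features: abutment tops
        A=p[2];R=np.array([[np.cos(A),-np.sin(A),0],[np.sin(A),np.cos(A),0],[0,0,1]])
        for q in(rect(-30,0,36,96),rect(-30,0,-96,-36)):
            uv=proj(n,prism(q,34,34)[:4]@R.T+[p[0],p[1],0]);uv=((uv-[x0-.5,y0-.5])*6-.5)
            cv2.polylines(O,[np.round(uv).astype(np.int32)],True,(0,255,255),1)
        if len(vs)==2 : cv2.imwrite(f"pics/hfit_{n}.png",O)
E
python3 run2.py
```

```text
[719.  116.3  10. ]
[705.3  12.   10. ]
[497.3  38.   10. ]
[510.7 142.5  10. ]
[0.60838108 0.07968841] 82.5988123768178
('top', 'side') [ 611.1   81.2 1438.2   60.3   14. ] 82.40074213994487 27.910011077562913
('top',) [ 609.8   81.7 1438.8   60.4   12.9] 82.43611750542735 3.251363566709898
('side',) [ 613.2   79.9 1435.    60.8   12.5] 82.21680155090978 1.6967639769567007
```

```bash
python3 -c "
import cv2,numpy as np
a=cv2.imread('pics/hfit_top.png');b=cv2.imread('pics/hfit_side.png')
H=max(a.shape[0],b.shape[0]);f=lambda i:cv2.copyMakeBorder(i,0,H-i.shape[0],0,0,cv2.BORDER_CONSTANT)
c=np.hstack([f(a),f(b)]);cv2.imwrite('pics/hf.png',cv2.resize(c,(800,int(800/c.shape[1]*c.shape[0]))))"
```

```text
(no output)
```

View pics/hf.png

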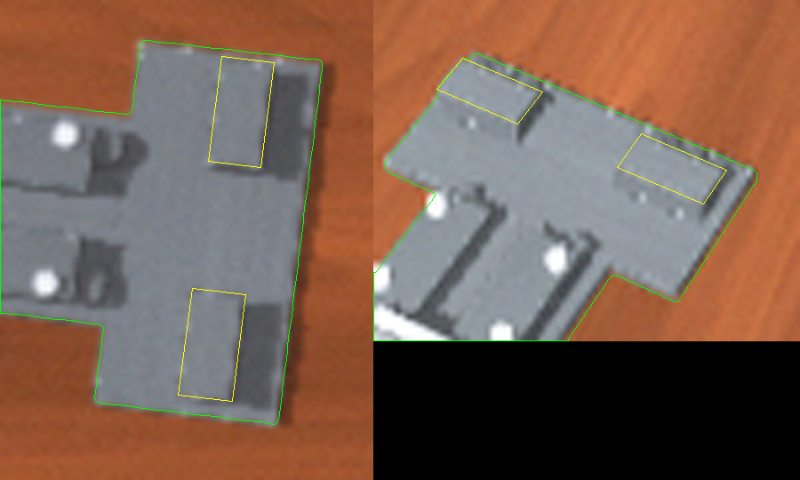

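```bash
python3 -m inch '[[[0.52,0.78,0,0,0,0.2],[0.52,0.78,0,0,0,0.2],[0.52,0.78,0,0,0,0.2],[0.52,0.78,0,0,0,0.2],[0.52,0.78,0,0,0,0.2]]]' 60 20
python3 -m inch '[[[0.52,0.78,0,0,0,0.2],[0.52,0.78,0,0,0,0.2],[0.52,0.78,0,0,0,0.2],[0.52,0.78,0,0,0,0.2],[0.52,0.78,0,0,0,0.2]]]'
python3 -m inch '[[[0.51,0.78,-0.5,0,0,0.2],[0.51,0.78,-0.5,0,0,0.2],[0.51,0.78,-0.5,0,0,0.2],[0.51,0.78,-0.5,0,0,0.2],[0.51,0.78,-0.5,0,0,0.2]]]'
```

```text
t: 1.12
eef_pos: [0.2974, -0.4903, 0.4051]
ee_rot: [-3.141, -0.0, -2.222]
force: [-0.1, -0.5, 0.5]
width: 0.0599
t: 1.75
eef_pos: [0.4011, -0.3349, 0.4046]
ee_rot: [3.142, -0.0, -1.597]
force: [0.6, -0.5, -0.2]
width: 0.0599
t: 2.38
eef_pos: [0.5031, -0.179, 0.3036]
ee_rot: [3.14, 0.001, -0.969]
force: [-0.5, -0.2, 0.2]
width: 0.06
```

```bash
python3 -m inch '[[[0,0,-0.22,0,0,0],[0,0,-0.435,0,0,0],[0,0,-0.435,0,0,0],[0,0,-0.435,0,0,0]]]'
python3 -m inch '[[[0,0,0,0,0,0],[0,0,0,0,0,0],[0,0,0,0,0,0],[0,0,0,0,0,0],[0,0,0,0,0,0],[0,0,0,0,0,0]]]' 5 40
python3 - <<'E'
from h import *
for n in("top","side"): cv2.imwrite(f"pics/{n}1.png",arm.grab_frame(n))
s=arm.get_state(); print(s['eef_pos'],s['force'],s['width'])
f=cv2.imread('pics/side1.png')[130:240,300:440]; g=cv2.imread('pics/top1.png')[130:260,330:470]
cv2.imwrite('pics/c1.png',np.hstack([cv2.resize(f,(400,314)),cv2.resize(g,(338,314))]))
E
```

```text
t: 2.88
eef_pos: [0.5034, -0.1799, 0.2194]
ee_rot: [-3.14, -0.001, -0.969]
force: [0.9, -0.5, 0.2]
width: 0.0599
t: 3.62
eef_pos: [0.5026, -0.1789, 0.2177]
ee_rot: [3.141, 0.0, -0.967]
force: [-2.3, 0.0, 4.4]
width: 0.0199
[ 0.50258555 -0.17886729  0.21770854] [-3.24124219 -0.59499155  5.5210901 ] 0.01979916665906367
```

View pics/c1.png

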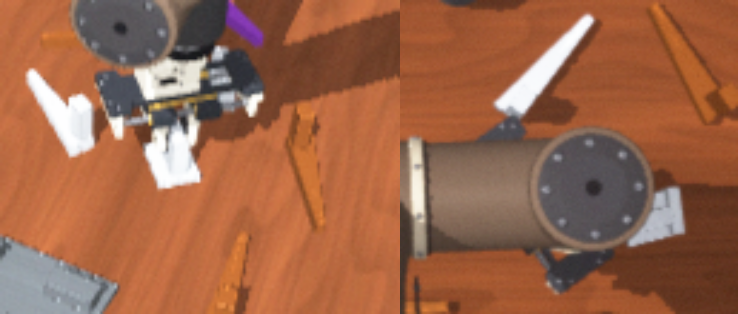

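```bash
python3 -m inch '[[[0,0,0.2,0,0,0],[0,0,0.4,0,0,0],[0.1,0.2,0.4,0,0,-0.05],[0.2,0.5,0.4,0,0,-0.1],[0.27,0.67,0.4,0,0,-0.15],[0.27,0.67,0.4,0,0,-0.15],[0.27,0.67,0.4,0,0,-0.15]]]'
python3 -m inch '[[[0.1,0.2,0,0,0,-0.04],[0.2,0.45,0,0,0,-0.08],[0.275,0.67,0,0,0,-0.085],[0.275,0.67,0,0,0,-0.085],[0.275,0.67,0,0,0,-0.085],[0.275,0.67,0,0,0,-0.085]]]'
cat > snap.py <<'E'
import sys
from h import *
k=sys.argv[1]
for n in("top","side"): cv2.imwrite(f"pics/{n}{k}.png",arm.grab_frame(n))
s=arm.get_state(); print(np.round(s['eef_pos'],4),np.round(s['ee_rot'],4),np.round(s['force'],1),np.round(s['moment'],2),s['width'])
f=cv2.imread(f'pics/side{k}.png')[110:310,220:420]; g=cv2.imread(f'pics/top{k}.png')[100:260,200:360]
cv2.imwrite(f'pics/c{k}.png',np.hstack([cv2.resize(f,(400,400),interpolation=cv2.INTER_CUBIC),cv2.resize(g,(400,400),interpolation=cv2.INTER_CUBIC)]))
E
python3 snap.py 2
```

```text
t: 4.6
eef_pos: [0.5562, -0.0447, 0.2962]
ee_rot: [3.139, 0.0, -1.437]
force: [0.0, -0.0, -8.9]
width: 0.0199
t: 5.35
eef_pos: [0.6114, 0.0878, 0.2973]
ee_rot: [3.141, -0.0, -1.706]
force: [-0.5, 0.6, -7.7]
width: 0.0195
[0.6116 0.088  0.2977] [ 3.1413e+00 -1.0000e-04 -1.7063e+00] [ 0.4 -0.1 -7.8] [0.05 0.03 0.01] 0.019981758254975786
```

View pics/c2.png

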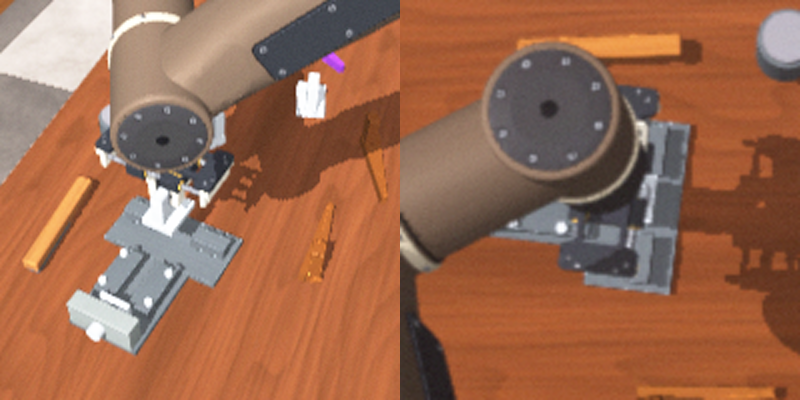

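```bash
cat > ov.py <<'E'
from h import *
from fit import DIE,SHOE,KEY
def overlay(img,n,items,roi,s,out):
    # items: (pieces,x,y,yawdeg,z)
    x0,y0,x1,y1=roi; O=cv2.resize(cv2.imread(img)[y0:y1,x0:x1],None,fx=s,fy=s,interpolation=cv2.INTER_CUBIC)
    for pcs,x,y,a,z,col in items:
        a=np.radians(a);R=np.array([[np.cos(a),-np.sin(a),0],[np.sin(a),np.cos(a),0],[0,0,1]])
        for P in pcs:
            uv=(proj(n,P@R.T+[x,y,z])-[x0-.5,y0-.5])*s-.5
            k=len(uv)//2; U=np.round(uv).astype(np.int32)
            cv2.polylines(O,[U[:k]],True,col,1);cv2.polylines(O,[U[k:]],True,col,1)
            for i in range(k): cv2.line(O,tuple(map(int,U[i])),tuple(map(int,U[i+k])),col,1)
    cv2.imwrite(out,O)
E
python3 - <<'E'
from ov import *
overlay('pics/side2.png','side',[(DIE,.6115,.088,82.2,.080,(0,200,0))],(280,190,330,240),10,'pics/o2.png')
E
```

```text
(no output)
```

View pics/o2.png

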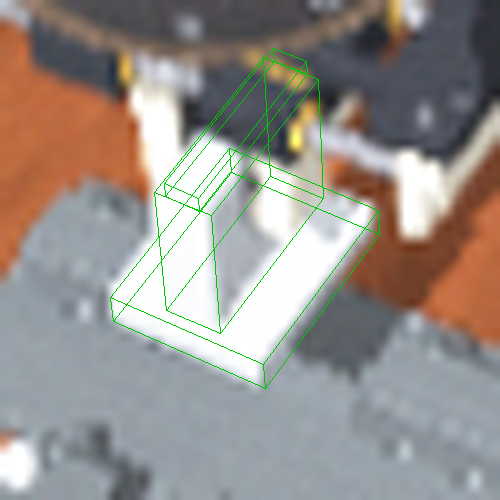

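Run:
```python
from fit import *
F=cv2.imread('pics/side2.png'); roi=(285,212,322,234); x0,y0,x1,y1=roi
c=F[y0:y1,x0:x1].astype(float).min(2)
print(np.percentile(c,[5,30,60,90,99]))
m=np.clip((c-165)/(240-165),0,1)
for z in(.078,.080,.082):
    D=[P+[0,0,z] for P in DIE]
    fn=lambda p:(np.array([p[0],p[1],np.radians(82.2)]))
    def cost(p): 
        return np.sum((cv2.GaussianBlur(render('side',D,[p[0],p[1],np.radians(82.2)],roi),(0,0),.7)-cv2.GaussianBlur(m,(0,0),.7))**2)
    r=minimize(cost,[.6115,.088],method='Nelder-Mead',options=dict(initial_simplex=[[.6115,.088],[.6145,.088],[.6115,.091]]));print(z,r.x,r.fun)
```

```text
[ 65.65 150.   157.   253.   254.  ]
0.078 [0.61660498 0.08506226] 27.25793038100327
0.08 [0.6157041  0.08633008] 27.339185064608284
0.082 [0.61546924 0.08751452] 27.583715795948702
```

```bash
python3 -m inch '[[[-0.006,0,-0.1,0,0,0],[-0.006,0,-0.25,0,0,0.001],[-0.006,0,-0.3,0,0,0.001],[-0.006,0,-0.33,0,0,0.001],[-0.006,0,-0.33,0,0,0.001]]]'
python3 -m inch '[[[0,0,-0.01,0,0,0],[0,0,-0.01,0,0,0],[0,0,-0.01,0,0,0]]]'
python3 snap.py 3
```

```text
t: 6.08
eef_pos: [0.611, 0.0891, 0.2321]
ee_rot: [-3.141, 0.0, -1.702]
force: [-0.2, 0.0, -8.0]
width: 0.0194
t: 6.45
eef_pos: [0.6107, 0.0892, 0.23]
ee_rot: [-3.141, 0.0, -1.702]
force: [-0.8, -0.8, -8.9]
width: 0.0194
[0.6107 0.0892 0.2299] [-3.1413e+00  2.0000e-04 -1.7019e+00] [-0.4 -0.6 -8.2] [0.06 0.06 0.01] 0.01978189131963307
```

View pics/c3.png

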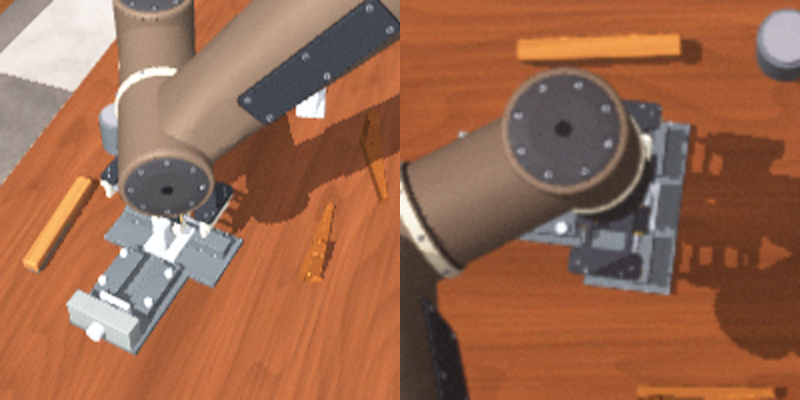

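```bash
python3 -m inch '[[[0,0,-0.006,0,0,0],[0,0,-0.006,0,0,0]]]'
python3 -m inch '[[[0,0,-0.006,0,0,0],[0,0,-0.006,0,0,0]]]'
python3 - <<'E'
from fit import *
F=arm.grab_frame('side'); cv2.imwrite('pics/side4.png',F); s=arm.get_state(); print(s['eef_pos'],s['ee_rot'],s['force'])
import ov
roi=(275,205,322,245); 
ov.overlay('pics/side4.png','side',[(DIE,.6107+.004,.0892-.0017,82.45,.0115,(0,200,0))],roi,12,'pics/o4.png')
E
```

```text
t: 6.8
eef_pos: [0.6106, 0.0891, 0.2283]
ee_rot: [3.141, -0.0, -1.702]
force: [0.4, 0.2, -8.4]
width: 0.0196
t: 7.05
eef_pos: [0.6109, 0.0892, 0.2278]
ee_rot: [-3.141, 0.0, -1.702]
force: [-1.5, 0.0, -1.8]
width: 0.02
[0.61088739 0.08921019 0.22782178] [-3.14078289e+00  1.91783085e-04 -1.70171585e+00] [-0.94395428  0.40513221 -1.18886341]
```

View pics/o4.png

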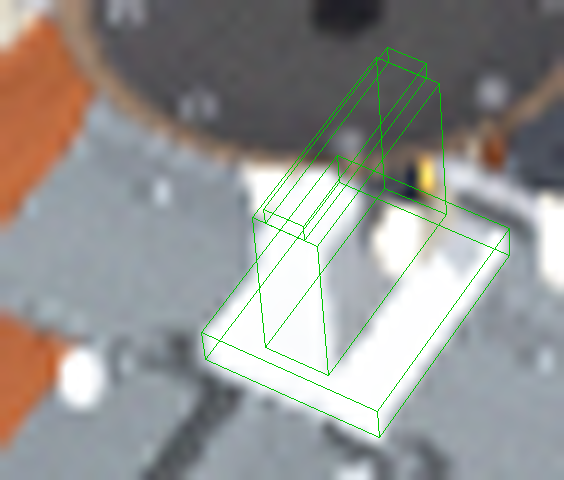

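```bash
python3 -m inch '[[[0.004,0.03,0,0,0,0],[0.008,0.06,0,0,0,0],[0.012,0.09,0,0,0,0],[0.012,0.09,0,0,0,0]]]'
python3 -m inch '[[[0.004,0.03,0,0,0,0],[0.008,0.06,0,0,0,0],[0.013,0.1,0,0,0,0],[0.013,0.1,0,0,0,0]]]'
```

```text
t: 7.6
eef_pos: [0.6135, 0.1081, 0.2278]
ee_rot: [-3.14, 0.001, -1.701]
force: [-0.4, 1.0, 3.5]
width: 0.02
t: 8.1
eef_pos: [0.6161, 0.1281, 0.2278]
ee_rot: [-3.14, 0.001, -1.701]
force: [-0.9, 0.1, 5.4]
width: 0.0196
```

```bash
python3 -m inch '[[[0.007,0.05,0,0,0,0],[0.013,0.1,0,0,0,0],[0.02,0.15,0,0,0,0],[0.026,0.2,0,0,0,0],[0.033,0.25,0,0,0,0],[0.04,0.3,0,0,0,0],[0.046,0.345,0,0,0,0],[0.046,0.345,0,0,0,0]]]'
python3 snap.py 5
```

```text
t: 9.1
eef_pos: [0.6252, 0.1974, 0.2278]
ee_rot: [-3.14, 0.001, -1.701]
force: [-0.5, 0.4, 5.2]
width: 0.0197
[0.6252 0.1973 0.2278] [-3.1403e+00  1.6000e-03 -1.7014e+00] [-1.3  0.5  4.3] [0.18 0.46 0.04] 0.019694791445236583
```

View pics/c5.png

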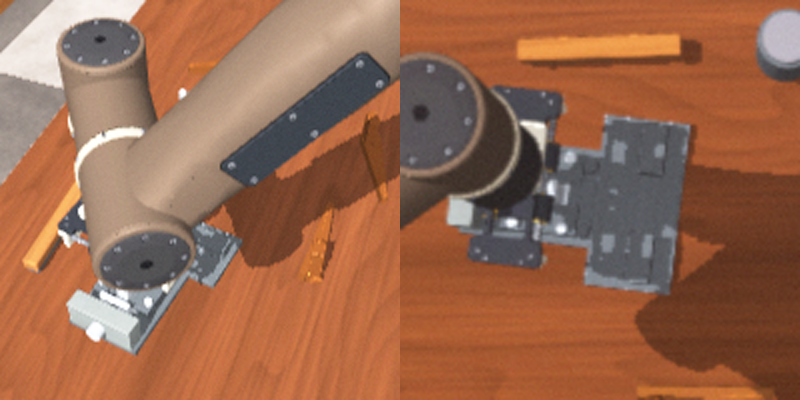

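```bash
python3 -m inch '[[[0,0,0,0,0,0],[0,0,0,0,0,0],[0,0,0,0,0,0],[0,0,0.1,0,0,0],[0,0,0.3,0,0,0],[0,0,0.45,0,0,0],[0,0,0.45,0,0,0]]]' 60 40
python3 -m inch '[[[-0.06,-0.25,0,0,0,0],[-0.15,-0.5,0,0,0,0.04],[-0.2,-0.8,0,0,0,0.06],[-0.24,-0.9,0,0,0,0.06],[-0.24,-0.9,0,0,0,0.06],[-0.24,-0.9,0,0,0,0.06]]]'
python3 -m inch '[[[-0.06,-0.25,0,0,0,0.02],[-0.15,-0.5,0,0,0,0.04],[-0.2,-0.8,0,0,0,0.0683],[-0.24,-0.9,0,0,0,0.0683],[-0.24,-0.9,0,0,0,0.0683],[-0.24,-0.9,0,0,0,0.0683]]]'
python3 -m inch '[[[-0.06,-0.25,0,0,0,0],[-0.15,-0.5,0,0,0,0],[-0.224,-0.8175,0,0,0,0],[-0.224,-0.8175,0,0,0,0],[-0.224,-0.8175,0,0,0,0],[-0.224,-0.8175,0,0,0,0]]]'
python3 - <<'E'
from h import *
for n in("top","side"): cv2.imwrite(f"pics/{n}6.png",arm.grab_frame(n))
g=cv2.imread('pics/top6.png')[120:270,200:480];cv2.imwrite('pics/c6.png',cv2.resize(g,None,fx=2.85,fy=2.85,interpolation=cv2.INTER_CUBIC))
g=cv2.imread('pics/side6.png')[110:300,230:470];cv2.imwrite('pics/d6.png',cv2.resize(g,None,fx=3,fy=3,interpolation=cv2.INTER_CUBIC))
E
```

```text
t: 10.07
eef_pos: [0.6255, 0.1964, 0.3202]
ee_rot: [-3.137, 0.003, -1.702]
force: [0.5, 0.9, 0.8]
width: 0.0601
t: 10.82
eef_pos: [0.5772, 0.0168, 0.317]
ee_rot: [3.142, 0.0, -1.514]
force: [0.7, -0.2, 0.1]
width: 0.0602
t: 11.58
eef_pos: [0.5295, -0.1627, 0.3172]
ee_rot: [-3.141, 0.0, -1.298]
force: [0.3, -0.2, -0.0]
width: 0.0599
t: 12.32
eef_pos: [0.4849, -0.3259, 0.3173]
ee_rot: [-3.141, 0.0, -1.297]
force: [-0.4, 0.3, 0.1]
width: 0.0601
```

View pics/c6.png

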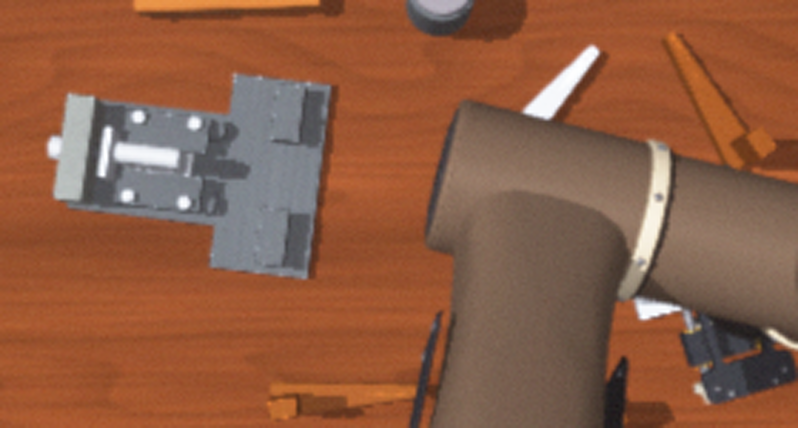

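View pics/d6.png

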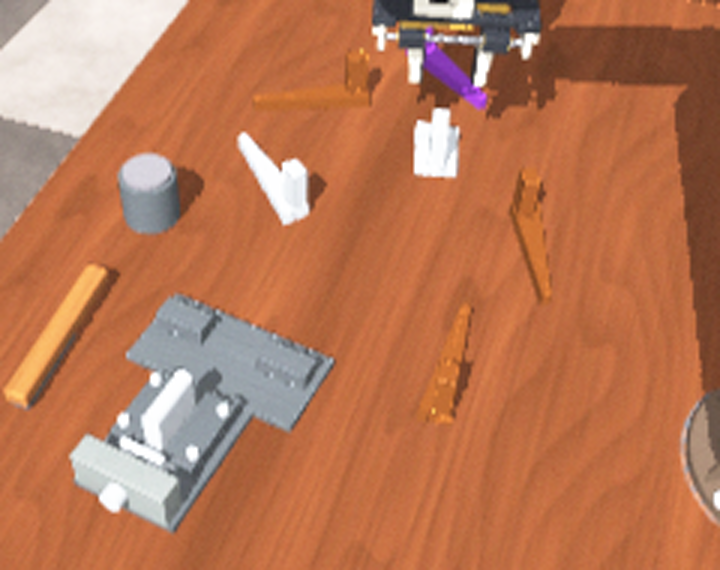

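```bash
python3 -m inch '[[[0,0,-0.2,0,0,0],[0,0,-0.4,0,0,0],[0,0,-0.5,0,0,0],[0,0,-0.5,0,0,0],[0,0,-0.5,0,0,0]]]'
python3 -m inch '[[[0,0,0,0,0,0],[0,0,0,0,0,0],[0,0,0,0,0,0],[0,0,0,0,0,0],[0,0,0,0,0,0],[0,0,0,0,0,0]]]' 5 40
python3 - <<'E'
from ov import *
s=arm.get_state();print(s['eef_pos'],s['ee_rot'],s['force'],s['width'])
overlay('pics/top6.png','top',[(DIE,.6252,.1973,82.5,.010,(0,200,0))],(215,145,325,225),7,'pics/o6.png')
overlay('pics/side6.png','side',[(DIE,.6252,.1973,82.5,.010,(0,200,0))],(250,200,345,290),7,'pics/o6s.png')
E
```

```text
t: 13.05
eef_pos: [0.4848, -0.327, 0.2183]
ee_rot: [-3.141, -0.001, -1.298]
force: [0.0, -0.3, -0.0]
width: 0.0599
t: 13.8
eef_pos: [0.4842, -0.3274, 0.2174]
ee_rot: [-3.141, -0.0, -1.299]
force: [1.2, 1.1, 1.1]
width: 0.0197
[ 0.48423643 -0.3273827   0.2174087 ] [-3.14124391e+00 -2.71766346e-04 -1.29885564e+00] [1.15238021 1.12074806 1.14665508] 0.019651518185017546
```

View pics/o6.png

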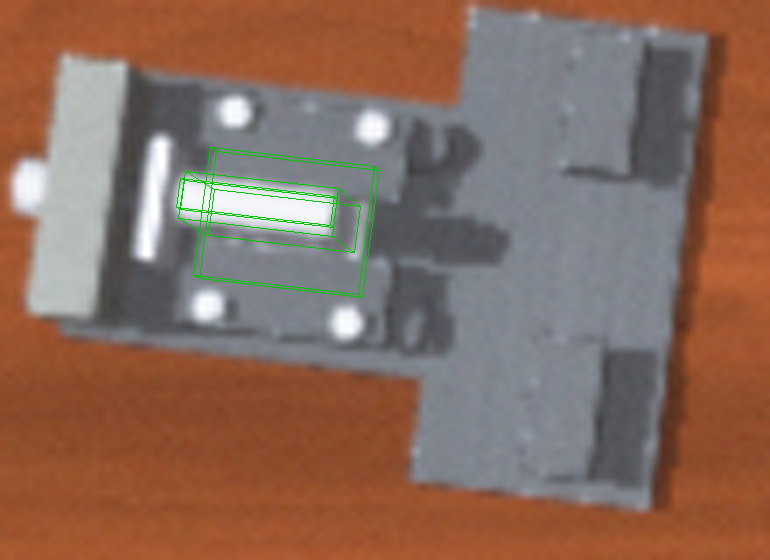

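View pics/o6s.png

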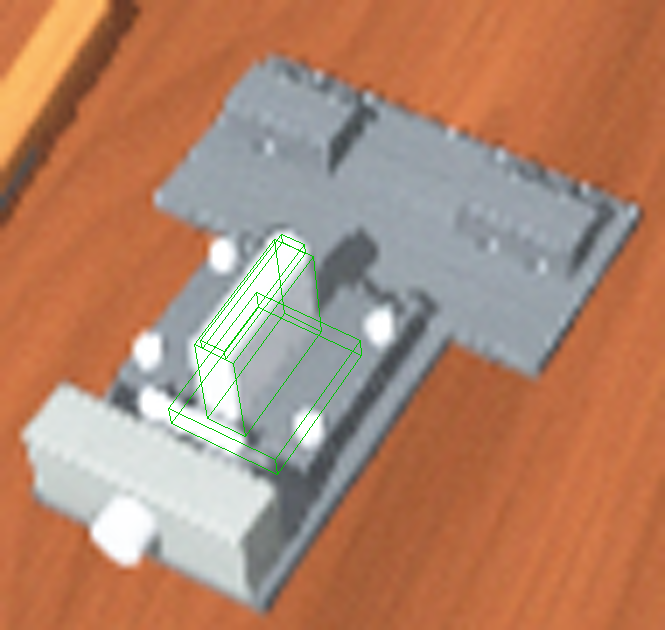

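```bash
python3 -m inch '[[[0,0,0.2,0,0,0],[0,0,0.42,0,0,0],[0.05,0.15,0.42,0,0,0],[0.12,0.4,0.42,0,0,-0.03],[0.21,0.71,0.42,0,0,-0.06],[0.21,0.71,0.42,0,0,-0.06],[0.21,0.71,0.42,0,0,-0.06]]]'
python3 -m inch '[[[0.06,0.2,0,0,0,-0.02],[0.13,0.45,0,0,0,-0.04],[0.21,0.71,0,0,0,-0.069],[0.21,0.71,0,0,0,-0.069],[0.21,0.71,0,0,0,-0.069]]]'
python3 -m inch '[[[0.06,0.2,0,0,0,0],[0.13,0.45,0,0,0,0],[0.21,0.718,0,0,0,0],[0.22,0.718,0,0,0,0],[0.22,0.718,0,0,0,0],[0.22,0.718,0,0,0,0]]]'
python3 snap.py 7
```

```text
t: 14.68
eef_pos: [0.5256, -0.1848, 0.3003]
ee_rot: [3.139, 0.001, -1.486]
force: [-0.4, -0.6, -7.1]
width: 0.0198
t: 15.3
eef_pos: [0.5676, -0.0443, 0.3005]
ee_rot: [3.14, -0.001, -1.704]
force: [-0.0, -0.2, -6.0]
width: 0.0201
t: 16.05
eef_pos: [0.6117, 0.0984, 0.301]
ee_rot: [3.141, -0.001, -1.706]
force: [-0.9, -0.0, -5.8]
width: 0.0196
[0.6118 0.0988 0.3013] [ 3.1413e+00 -1.0000e-04 -1.7058e+00] [-0.7 -0.8 -6.7] [0.13 0.1  0.01] 0.019840668887229455
```

View pics/c7.png

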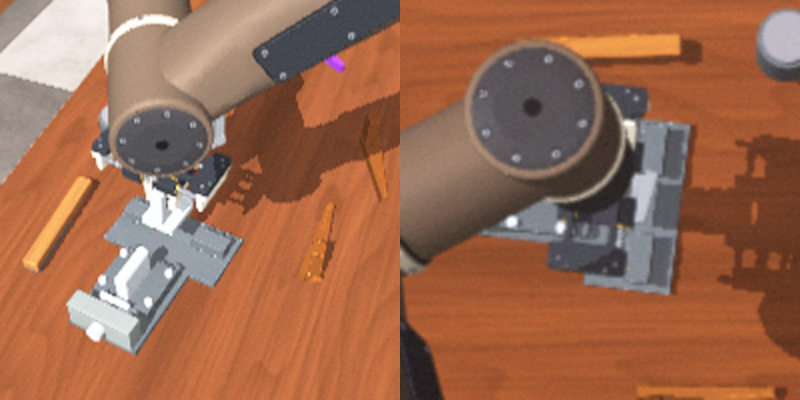

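```bash
python3 -m inch '[[[0.002,0,-0.15,0,0,0],[0.002,0,-0.25,0,0,0.002],[0.002,0,-0.32,0,0,0.002],[0.002,0,-0.355,0,0,0.002],[0.002,0,-0.355,0,0,0.002]]]'
python3 -m inch '[[[0,0,-0.008,0,0,0],[0,0,-0.008,0,0,0]]]'
python3 -m inch '[[[0,0,-0.006,0,0,0],[0,0,-0.006,0,0,0]]]'
```

```text
t: 16.77
eef_pos: [0.6127, 0.1002, 0.2304]
ee_rot: [-3.141, -0.0, -1.698]
force: [0.1, 0.1, -5.4]
width: 0.0197
t: 17.02
eef_pos: [0.6128, 0.1004, 0.2294]
ee_rot: [-3.14, 0.001, -1.698]
force: [0.4, -0.4, -3.8]
width: 0.0199
t: 17.27
eef_pos: [0.6132, 0.1005, 0.2291]
ee_rot: [-3.139, 0.001, -1.697]
force: [-1.3, -0.2, 6.8]
width: 0.0198
```

```bash
python3 -m inch '[[[0.001,0.03,0.002,0,0,-0.001],[0.005,0.06,0.002,0,0,-0.001],[0.009,0.09,0.002,0,0,-0.001],[0.009,0.09,0.002,0,0,-0.001]]]'
python3 -m inch '[[[0.004,0.03,0,0,0,0],[0.008,0.06,0,0,0,0],[0.013,0.1,0,0,0,0],[0.013,0.1,0,0,0,0]]]'
```

```text
t: 17.77
eef_pos: [0.6151, 0.1194, 0.2291]
ee_rot: [-3.139, 0.001, -1.7]
force: [-1.4, 1.1, 7.3]
width: 0.0195
t: 18.27
eef_pos: [0.6174, 0.1393, 0.2288]
ee_rot: [-3.14, 0.001, -1.7]
force: [-0.8, 0.5, 6.6]
width: 0.0199
```

```bash
python3 -m inch '[[[0.0015,0.01,0,0,0,0],[0.003,0.02,0,0,0,0],[0.003,0.02,0,0,0,0]]]'
for i in 1 2 3 ; do python3 - <<'E'
from station import arm
E
done
python3 -m inch '[[[0.0007,0.005,0,0,0,0],[0.0015,0.01,0,0,0,0],[0.0015,0.01,0,0,0,0]]]'
python3 -m inch '[[[0.0007,0.005,0,0,0,0],[0.0015,0.01,0,0,0,0],[0.0015,0.01,0,0,0,0]]]'
```

```text
t: 18.65
eef_pos: [0.6177, 0.1424, 0.2286]
ee_rot: [-3.141, -0.001, -1.7]
force: [-0.6, -3.3, 5.4]
width: 0.0199
t: 19.02
eef_pos: [0.618, 0.1442, 0.2286]
ee_rot: [-3.141, -0.001, -1.701]
force: [-0.3, -3.7, 6.3]
width: 0.0199
t: 19.4
eef_pos: [0.6183, 0.1462, 0.2286]
ee_rot: [-3.141, -0.001, -1.701]
force: [-0.0, -3.2, 6.8]
width: 0.0193
```

```bash
python3 -m inch '[[[0.0007,0.005,0,0,0,0],[0.0015,0.01,0,0,0,0],[0.0015,0.01,0,0,0,0]]]'
python3 -m inch '[[[0.0007,0.005,0,0,0,0],[0.0007,0.005,0,0,0,0]]]'
python3 -m inch '[[[0.0007,0.005,0,0,0,0],[0.0007,0.005,0,0,0,0]]]'
```

```text
t: 19.77
eef_pos: [0.6184, 0.1478, 0.2284]
ee_rot: [3.142, -0.002, -1.701]
force: [0.1, -6.5, 6.0]
width: 0.0199
t: 20.02
eef_pos: [0.6185, 0.1484, 0.2283]
ee_rot: [3.141, -0.002, -1.701]
force: [-1.0, -6.7, 5.5]
width: 0.0198
t: 20.27
eef_pos: [0.6185, 0.1491, 0.228]
ee_rot: [3.141, -0.003, -1.701]
force: [0.5, -7.7, 5.4]
width: 0.0203
```

```bash
python3 -m inch '[[[0.0007,0.005,0,0,0,0],[0.0007,0.005,0,0,0,0]]]'
python3 -m inch '[[[0.0007,0.005,0,0,0,0],[0.0007,0.005,0,0,0,0]]]'
```

```text
t: 20.52
eef_pos: [0.6185, 0.1498, 0.2279]
ee_rot: [3.14, -0.003, -1.701]
force: [0.5, -10.4, 4.0]
width: 0.02
t: 20.78
eef_pos: [0.6186, 0.1505, 0.2278]
ee_rot: [3.14, -0.004, -1.702]
force: [0.6, -12.0, 4.0]
width: 0.02
```

```bash
python3 -m inch '[[[0,0,0,0,0,0],[0,0,0,0,0,0],[0,0,0,0,0,0],[0,0,0.1,0,0,0],[0,0,0.3,0,0,0],[0,0,0.45,0,0,0],[0,0,0.45,0,0,0]]]' 60 40
python3 -m inch '[[[0.01,-0.2,0,0,0,0.05],[0.02,-0.45,0,0,0,0.1],[0.024,-0.7,0,0,0,0.15],[0.024,-0.81,0,0,0,0.165],[0.024,-0.81,0,0,0,0.165],[0.024,-0.81,0,0,0,0.165]]]'
python3 -m inch '[[[0.01,-0.2,0,0,0,0.05],[0.02,-0.45,0,0,0,0.1],[0.024,-0.7,0,0,0,0.15],[0.024,-0.815,0,0,0,0.167],[0.024,-0.815,0,0,0,0.167],[0.024,-0.815,0,0,0,0.167]]]'
python3 - <<'E'
from ov import *
for n in("top","side"): cv2.imwrite(f"pics/{n}8.png",arm.grab_frame(n))
g=cv2.imread('pics/side8.png')[110:300,230:470];cv2.imwrite('pics/d8.png',cv2.resize(g,None,fx=3,fy=3,interpolation=cv2.INTER_CUBIC))
c,s=np.cos(np.radians(82.4)),np.sin(np.radians(82.4))
H=lambda x,y:(.6098+(x*c-y*s)/1e3,.0817+(x*s+y*c)/1e3)
overlay('pics/top8.png','top',[(DIE,*H(52.2+38+36,0),82.5,.010,(0,200,0)),(SHOE,*H(52.2,0),82.5,.010,(0,200,200))],(215,145,325,225),7,'pics/o8.png')
overlay('pics/top8.png','top',[(KEY,.6731,-.2248,52.2,0,(0,200,0))],(345,110,455,190),7,'pics/k8.png')
E
```

```text
t: 21.65
eef_pos: [0.6196, 0.1529, 0.3209]
ee_rot: [-3.137, 0.003, -1.7]
force: [0.2, 1.3, 0.2]
width: 0.0598
t: 22.4
eef_pos: [0.6237, -0.0093, 0.3173]
ee_rot: [3.141, 0.0, -1.183]
force: [0.9, -0.1, 0.5]
width: 0.0603
t: 23.15
eef_pos: [0.6287, -0.1716, 0.3176]
ee_rot: [-3.142, 0.0, -0.658]
force: [-1.0, 0.2, -0.4]
width: 0.0602
```

View pics/o8.png

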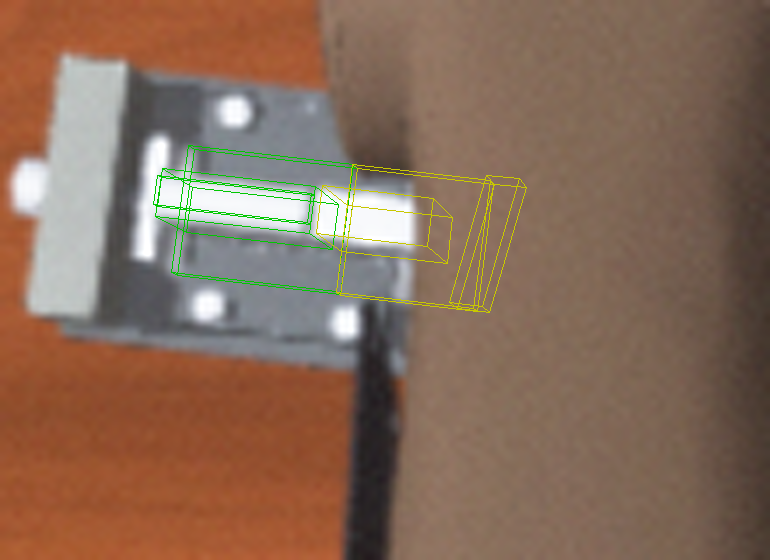

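View pics/d8.png

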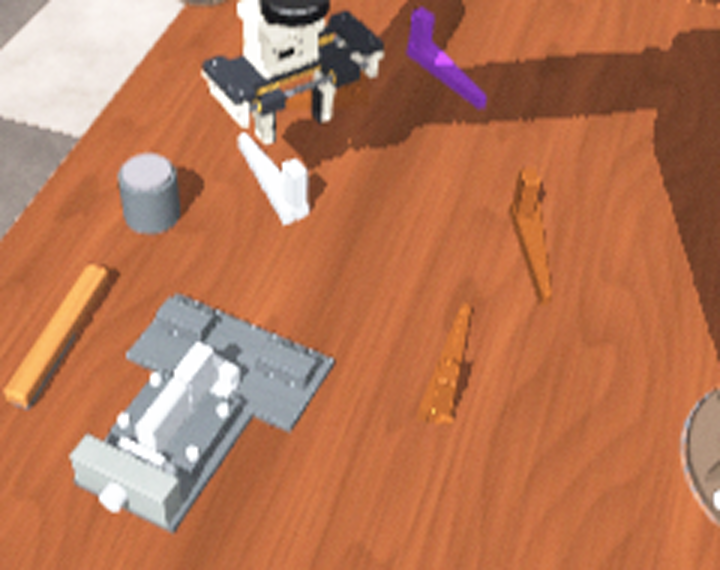

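View pics/k8.png

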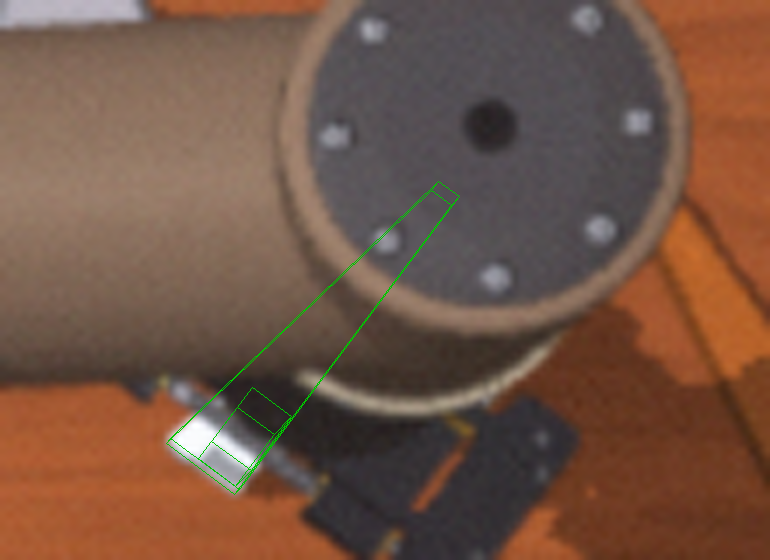

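```bash
python3 -m inch '[[[-0.002,-0.0165,-0.2,0,0,0],[-0.002,-0.0165,-0.4,0,0,0],[-0.002,-0.0165,-0.505,0,0,0],[-0.002,-0.0165,-0.505,0,0,0],[-0.002,-0.0165,-0.505,0,0,0]]]'
python3 -m inch '[[[0,0,0,0,0,0],[0,0,0,0,0,0],[0,0,0,0,0,0],[0,0,0,0,0,0],[0,0,0,0,0,0],[0,0,0,0,0,0]]]' 5 50
python3 - <<'E'
from ov import *
for n in("top","side"): cv2.imwrite(f"pics/{n}9.png",arm.grab_frame(n))
s=arm.get_state();print(s['eef_pos'],s['ee_rot'],s['force'],s['width'])
g=cv2.imread('pics/side9.png')[110:230,260:400];cv2.imwrite('pics/d9.png',cv2.resize(g,None,fx=5,fy=5,interpolation=cv2.INTER_CUBIC))
E
```

```text
t: 23.88
eef_pos: [0.6288, -0.1754, 0.218]
ee_rot: [-3.141, -0.001, -0.657]
force: [0.2, -0.3, 0.7]
width: 0.0601
t: 24.62
eef_pos: [0.6282, -0.176, 0.2169]
ee_rot: [-3.142, -0.0, -0.658]
force: [0.2, 0.5, 0.7]
width: 0.0194
[ 0.62820113 -0.17597932  0.21691681] [-3.14153851e+00 -1.12466464e-04 -6.57907234e-01] [0.01027934 1.21120324 1.27384839] 0.01981107846048197
```

View pics/d9.png

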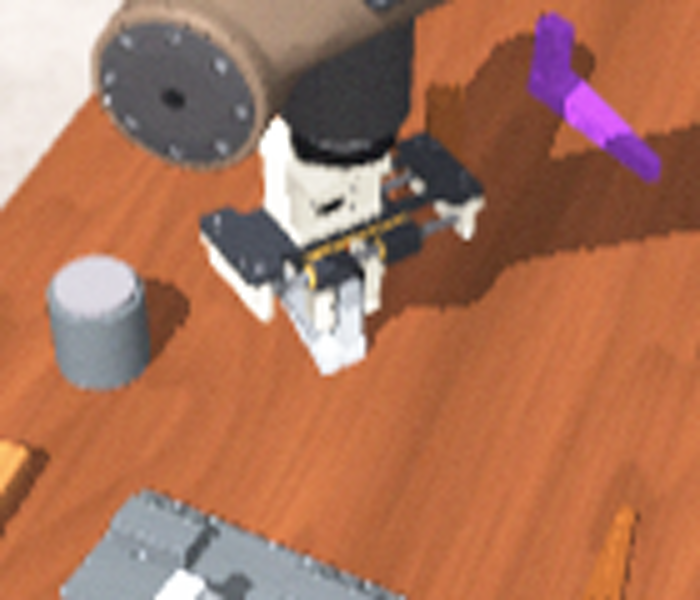

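```bash
python3 -m inch '[[[0,0,0,0,0,0],[0,0,0.1,0,0,0],[0,0,0.3,0,0,0],[0,0,0.55,0,0,0],[0,0,0.55,0,0,0]]]' - 60
python3 -m inch '[[[-0.08,0.2,0,0,0,0.04],[-0.2,0.45,0,0,0,0.08],[-0.315,0.713,0,0,0,0.12],[-0.315,0.713,0,0,0,0.167],[-0.315,0.713,0,0,0,0.167],[-0.315,0.713,0,0,0,0.167]]]'
python3 -m inch '[[[-0.08,0.2,0,0,0,0],[-0.2,0.45,0,0,0,0],[-0.315,0.713,0,0,0,0],[-0.315,0.713,0,0,0,0],[-0.315,0.713,0,0,0,0],[-0.315,0.713,0,0,0,0]]]'
python3 snap.py 10
```

```text
t: 25.35
eef_pos: [0.6289, -0.1762, 0.3302]
ee_rot: [-3.138, -0.005, -0.658]
force: [0.2, 0.3, -8.6]
width: 0.0196
t: 26.1
eef_pos: [0.5648, -0.0339, 0.3255]
ee_rot: [3.141, 0.002, -0.138]
force: [0.4, 0.6, -7.8]
width: 0.0194
t: 26.85
eef_pos: [0.5025, 0.108, 0.3265]
ee_rot: [3.141, 0.001, -0.136]
force: [-0.1, 0.2, -8.2]
width: 0.0198
[0.5025 0.1081 0.3266] [ 3.1412e+00  4.0000e-04 -1.3590e-01] [-0.  -0.4 -8. ] [-0.06  0.46  0.02] 0.019650233038309612
```

View pics/c10.png

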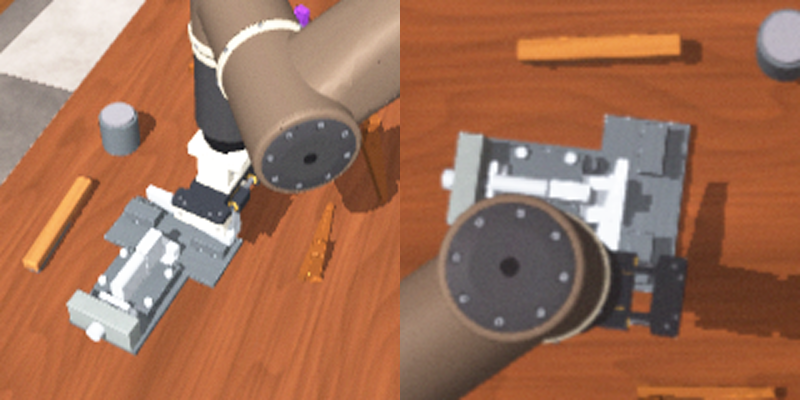

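```bash
cat > kov.py <<'E'
import sys
from ov import *
# usage: k tx ty tz yawdeg shoe_x
k=sys.argv[1];tx,ty,tz,yaw,sx=map(float,sys.argv[2:])
c,s=np.cos(np.radians(yaw)),np.sin(np.radians(yaw))
kx=tx-(12*c-65.4*s);ky=ty-(12*s+65.4*c)
ch,sh=np.cos(np.radians(82.4)),np.sin(np.radians(82.4))
H=lambda x,y:(.6098+(x*ch-y*sh)/1e3,.0817+(x*sh+y*ch)/1e3)
dx,dy=kx-609.8,ky-81.7
print('key_back in holder',dx*ch+dy*sh,-dx*sh+dy*ch)
AB=[np.vstack([np.array([(a,b,z) for a,b in q])/1e3 for z in(10,34)]) for q in([(-30,36),(0,36),(0,96),(-30,96)],[(-30,-96),(0,-96),(0,-36),(-30,-36)])]
it=[(KEY,kx/1e3,ky/1e3,yaw,(tz-216.9)/1e3,(0,200,0)),(SHOE,*H(sx,0),82.4,.010,(0,180,220)),(DIE,*H(sx+74,0),82.4,.010,(220,120,0)),(AB,*H(0,0),82.4,0,(255,0,255))]
overlay(f'pics/top{k}.png','top',it,(225,135,330,225),7,f'pics/kt{k}.png')
overlay(f'pics/side{k}.png','side',it,(260,180,350,285),6,f'pics/ks{k}.png')
E
python3 kov.py 10 502.5 108.1 326.6 82.2 52.8
```

```text
key_back in holder -0.2512359063976559 44.49128242794165
```

View pics/kt10.png

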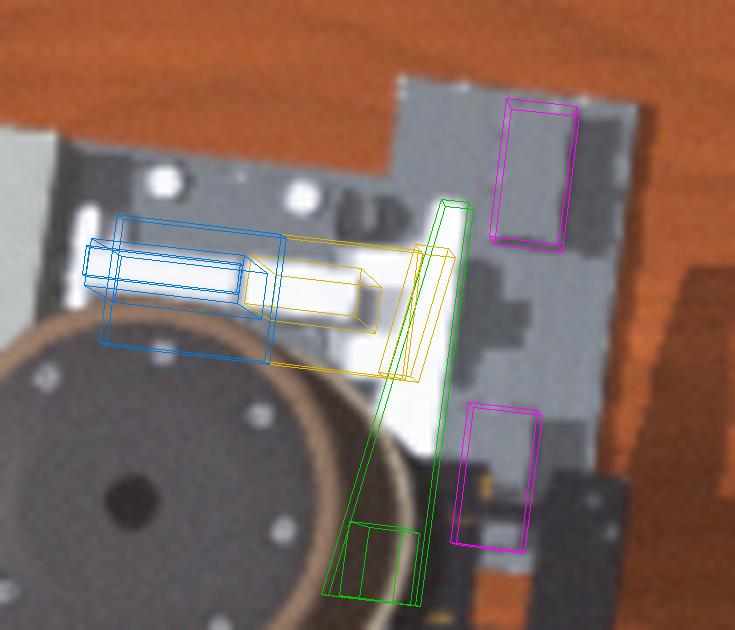

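View pics/ks10.png

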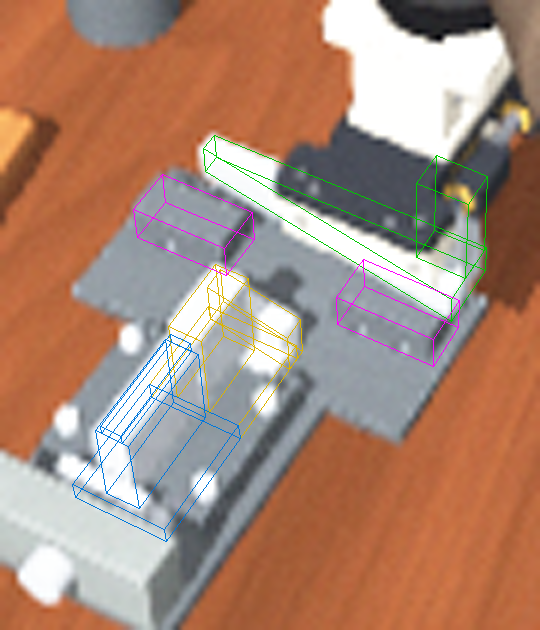

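```bash
python3 -m inch '[[[0.001,0.003,-0.15,0,0,0.001],[0.001,0.003,-0.27,0,0,0.001],[0.001,0.003,-0.325,0,0,0.001],[0.001,0.003,-0.325,0,0,0.001],[0.001,0.003,-0.325,0,0,0.001]]]'
python3 snap.py 11
```

```text
t: 27.58
eef_pos: [0.5029, 0.1099, 0.2628]
ee_rot: [-3.141, -0.001, -0.13]
force: [-0.0, -0.5, -8.2]
width: 0.0197
[0.5028 0.1099 0.2629] [-3.1405e+00 -1.5000e-03 -1.3020e-01] [-0.5 -0.1 -7.7] [-0.02  0.45 -0.05] 0.019081985129882812
```

```bash
python3 kov.py 11 502.8 109.9 262.9 82.54 52.8
```

```text
key_back in holder 1.960682487868099 44.36056674520915
```

View pics/kt11.png

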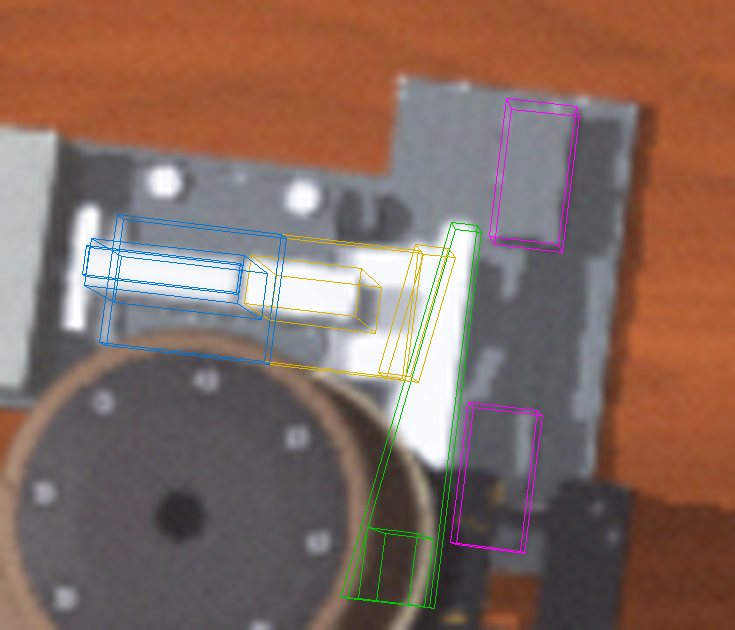

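View pics/ks11.png

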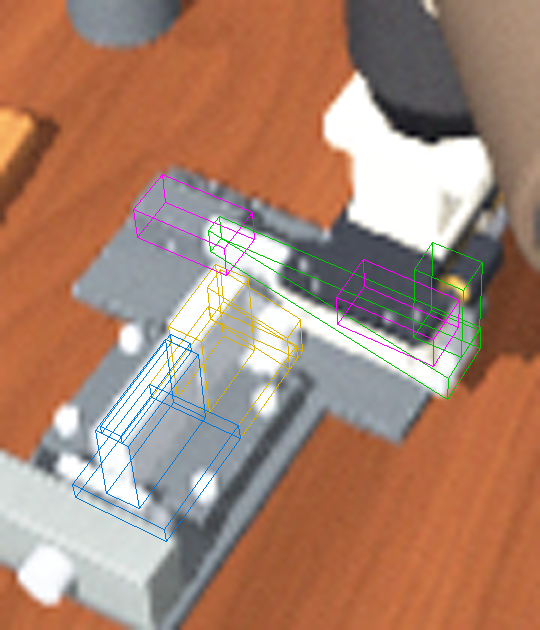

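```bash
python3 -m inch '[[[0,-0.003,-0.05,0,0,0],[0,-0.003,-0.1,0,0,0],[0,-0.003,-0.13,0,0,0],[0,-0.003,-0.13,0,0,0]]]'
python3 -m inch '[[[0,0,-0.015,0,0,0],[0,0,-0.03,0,0,0],[0,0,-0.03,0,0,0]]]'
```

```text
t: 28.18
eef_pos: [0.5021, 0.1091, 0.2351]
ee_rot: [3.141, 0.001, -0.13]
force: [-0.5, 0.8, -6.3]
width: 0.02
t: 28.55
eef_pos: [0.5022, 0.1091, 0.2297]
ee_rot: [3.141, 0.0, -0.13]
force: [-0.0, -0.2, -8.1]
width: 0.0193
```

```bash
python3 -m inch '[[[0,0,-0.01,0,0,0],[0,0,-0.01,0,0,0]]]'
python3 -m inch '[[[0,0,-0.006,0,0,0],[0,0,-0.006,0,0,0]]]'
python3 snap.py 12; python3 kov.py 12 502.2 109.1 227.0 82.54 52.8
```

```text
t: 28.8
eef_pos: [0.5027, 0.1093, 0.2284]
ee_rot: [-3.141, -0.001, -0.13]
force: [-0.3, -0.7, -3.9]
width: 0.0198
t: 29.05
eef_pos: [0.5028, 0.1095, 0.2274]
ee_rot: [-3.141, -0.002, -0.13]
force: [-2.5, 0.0, 1.3]
width: 0.0198
[0.5028 0.1095 0.2273] [-3.1406e+00 -1.6000e-03 -1.2980e-01] [-2.1  0.4  2.6] [-0.13 -0.19 -0.05] 0.0198932200431859
key_back in holder 1.0883562215125773 44.849490957154394
```

View pics/kt12.png

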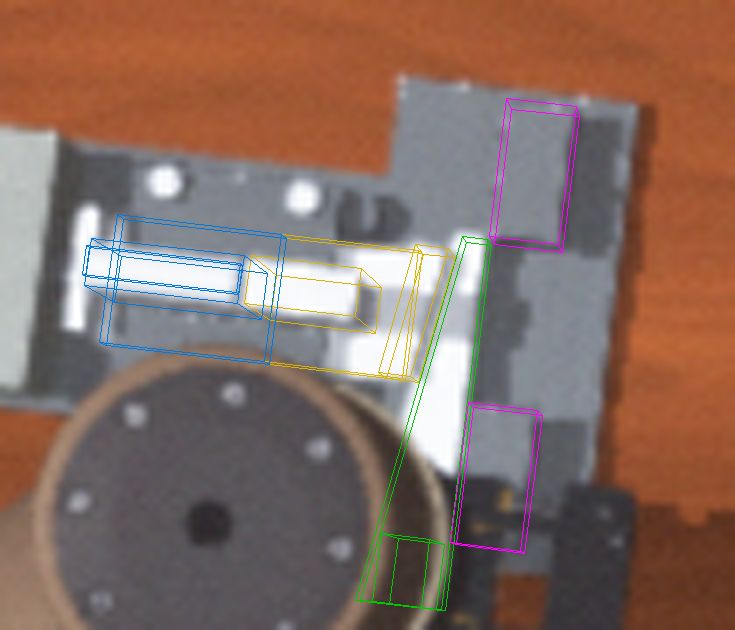

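View pics/ks12.png

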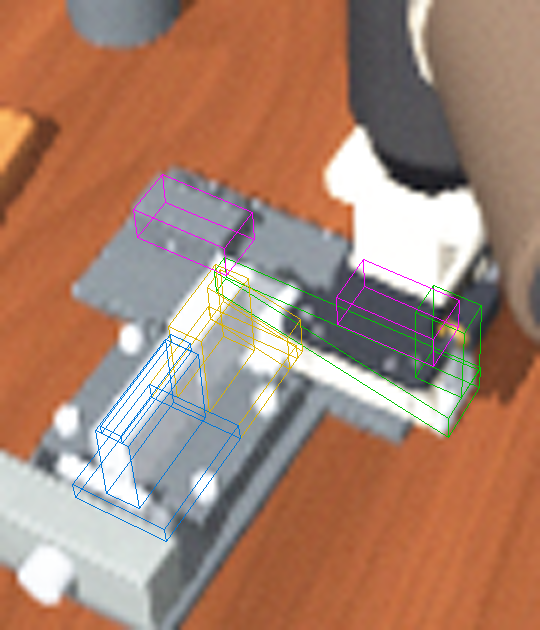

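```bash
python3 -m inch '[[[0.02,-0.0035,0,0,0,0],[0.04,-0.007,0,0,0,0],[0.05,-0.009,0,0,0,0],[0.05,-0.009,0,0,0,0]]]'
python3 -m inch '[[[0.015,-0.002,0,0,0,0],[0.025,-0.0033,0,0,0,0],[0.025,-0.0033,0,0,0,0]]]'
```

```text
t: 29.65
eef_pos: [0.513, 0.1074, 0.2269]
ee_rot: [-3.141, -0.001, -0.13]
force: [-1.3, -0.5, 3.6]
width: 0.0197
t: 30.02
eef_pos: [0.5176, 0.1067, 0.2269]
ee_rot: [-3.141, -0.0, -0.13]
force: [-2.9, -0.3, 6.0]
width: 0.02
```

```bash
python3 -m inch '[[[0.01,-0.0013,0.001,0,0,0],[0.02,-0.0026,0.001,0,0,0],[0.02,-0.0026,0.001,0,0,0]]]'
python3 -m inch '[[[0.01,-0.0013,0.001,0,0,0],[0.02,-0.0026,0.001,0,0,0],[0.02,-0.0026,0.001,0,0,0]]]'
```

```text
t: 30.4
eef_pos: [0.5216, 0.1061, 0.2269]
ee_rot: [-3.142, -0.0, -0.13]
force: [-1.1, -0.8, 3.9]
width: 0.0199
t: 30.78
eef_pos: [0.5254, 0.1055, 0.227]
ee_rot: [3.141, 0.0, -0.131]
force: [-2.9, -1.5, 4.3]
width: 0.0198
```

```bash
python3 -m inch '[[[0.01,-0.0013,0,0,0,0],[0.02,-0.0026,0,0,0,0],[0.02,-0.0026,0,0,0,0]]]'
python3 -m inch '[[[0.01,-0.0013,0,0,0,0],[0.02,-0.0026,0,0,0,0],[0.02,-0.0026,0,0,0,0]]]'
```

```text
t: 31.15
eef_pos: [0.5291, 0.1047, 0.2269]
ee_rot: [3.141, 0.001, -0.131]
force: [-4.6, -1.6, 6.2]
width: 0.0191
t: 31.52
eef_pos: [0.5326, 0.1041, 0.2269]
ee_rot: [3.14, 0.002, -0.131]
force: [-6.6, -0.7, 8.0]
width: 0.02
```

```bash
python3 -m inch '[[[0.01,-0.0013,0.002,0,0,0],[0.02,-0.0026,0.002,0,0,0],[0.02,-0.0026,0.002,0,0,0]]]'
python3 -m inch '[[[0.01,-0.0013,0,0,0,0],[0.02,-0.0026,0,0,0,0],[0.02,-0.0026,0,0,0,0]]]'
python3 snap.py 13
```

```text
t: 31.9
eef_pos: [0.5361, 0.1036, 0.227]
ee_rot: [3.14, 0.003, -0.131]
force: [-9.2, 0.0, 6.8]
width: 0.0197
t: 32.28
eef_pos: [0.5397, 0.1031, 0.227]
ee_rot: [3.14, 0.004, -0.131]
force: [-10.7, 1.7, 9.3]
width: 0.0198
[0.5397 0.1031 0.2269] [ 3.14    0.0039 -0.1312] [-10.3   1.4   8.3] [ 0.33  3.26 -0.17] 0.019411372348804138
```

View pics/c13.png

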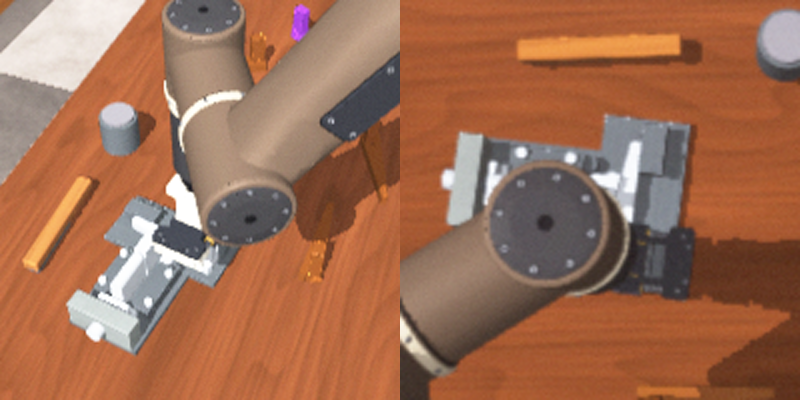

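```bash
python3 -m inch '[[[0.01,-0.0013,0.002,0,0,0],[0.02,-0.0026,0.003,0,0,0],[0.02,-0.0026,0.003,0,0,0],[0.02,-0.0026,0.003,0,0,0]]]'
python3 -m inch '[[[0.005,-0.0007,0.0015,0,0,0],[0.01,-0.0013,0.0015,0,0,0],[0.01,-0.0013,0.0015,0,0,0]]]'
```

```text
t: 32.88
eef_pos: [0.5429, 0.1027, 0.227]
ee_rot: [3.14, 0.006, -0.131]
force: [-14.2, 4.5, 7.6]
width: 0.0199
t: 33.25
eef_pos: [0.5444, 0.1025, 0.2271]
ee_rot: [3.14, 0.007, -0.132]
force: [-17.0, 5.5, 8.8]
width: 0.02
```

```bash
python3 -m inch '[[[0,0,0,0,0,0],[0,0,0,0,0,0],[0,0,0,0,0,0],[0,0,0.1,0,0,0],[0,0,0.35,0,0,0],[-0.3,-0.3,0.6,0,0,0],[-0.5,-0.6,0.6,0,0,0],[-0.5,-0.8,0.6,0,0,0]]]' 50 40
python3 -m inch '[[[0,-0.3,0,0,0,0],[0,-0.6,0,0,0,0],[0,-0.9,0,0,0,0],[0,-0.9,0,0,0,0],[0,-0.9,0,0,0,0]]]'
python3 - <<'E'
from h import *
for n in("top","side"): cv2.imwrite(f"pics/{n}14.png",arm.grab_frame(n))
g=cv2.imread('pics/top14.png')[130:230,210:340];h=cv2.imread('pics/side14.png')[190:295,240:350]
cv2.imwrite('pics/c14.png',np.hstack([cv2.resize(g,(520,400),interpolation=cv2.INTER_CUBIC)[:, :400],cv2.resize(h,(400,400),interpolation=cv2.INTER_CUBIC)]))
E
```

```text
t: 34.25
eef_pos: [0.4506, -0.0442, 0.3481]
ee_rot: [-3.141, -0.002, -0.128]
force: [1.8, -0.9, 0.0]
width: 0.0503
t: 34.88
eef_pos: [0.4518, -0.2236, 0.3467]
ee_rot: [-3.141, 0.0, -0.132]
force: [1.0, 0.3, 0.6]
width: 0.0495
```

View pics/c14.png

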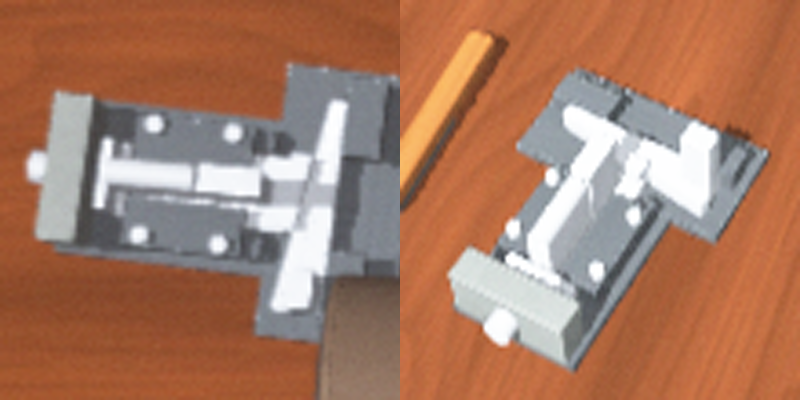

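Run:
```python
from h import *
L=[]
for k in(0,6,14):
    g=cv2.imread(f'pics/top{k}.png')[150:200,214:262]; L.append(cv2.resize(g,None,fx=5.5,fy=5.5,interpolation=cv2.INTER_NEAREST))
A=np.hstack(L);L=[]
for k in(0,6,14):
    g=cv2.imread(f'pics/side{k}.png')[245:290,250:298]; L.append(cv2.resize(g,None,fx=5.5,fy=5.5,interpolation=cv2.INTER_NEAREST))
cv2.imwrite('pics/pad.png',np.vstack([A,np.hstack(L)]))
```

```text
(no output)
```

View pics/pad.png

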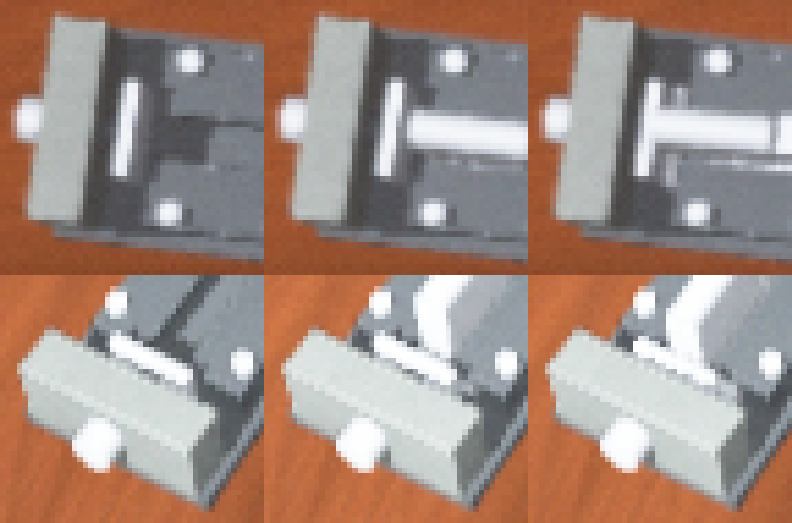

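Run:
```python
from h import *
im={k:cv2.imread(f'pics/top{k}.png').astype(float).min(2) for k in(0,6,8,14)}
for r in list(range(165,169))+list(range(178,182)):
    print(r,[ [int(v) for v in im[k][r,230:244]] for k in(0,14)])
def cen(k,r,c0,c1):
    w=np.clip(im[k][r,c0:c1]-120,0,None); return (w*np.arange(c0,c1)).sum()/w.sum()
for r in(166,167,168,178,179,180):
    print(r,[round(cen(k,r,231,241),2) for k in(0,6,8)],round(cen(14,r,231,240),2))
p0=proj('top',np.array([[.6298,.2447,.04],[.6298+.004*.132,.2447+.004*.991,.04]])); print(p0, p0[1]-p0[0])
```

```text
165 [[176, 148, 79, 64, 66, 78, 156, 238, 237, 146, 95, 84, 83, 92], [176, 157, 84, 70, 79, 153, 239, 232, 150, 96, 102, 125, 111, 106]]
166 [[171, 139, 77, 66, 70, 94, 177, 240, 237, 139, 105, 88, 82, 80], [172, 141, 79, 69, 87, 163, 243, 240, 138, 110, 139, 189, 153, 127]]
167 [[165, 128, 75, 68, 67, 97, 187, 244, 242, 137, 101, 97, 85, 81], [166, 132, 77, 71, 97, 183, 244, 244, 137, 111, 135, 175, 160, 120]]
168 [[164, 110, 70, 66, 73, 116, 204, 243, 239, 127, 103, 96, 83, 82], [165, 110, 73, 73, 117, 207, 243, 237, 132, 121, 143, 170, 155, 117]]
178 [[88, 70, 70, 81, 152, 237, 236, 183, 116, 101, 87, 77, 72, 83], [88, 75, 84, 155, 240, 237, 184, 119, 119, 152, 155, 134, 109, 124]]
179 [[78, 67, 69, 84, 161, 241, 236, 158, 111, 97, 88, 77, 83, 100], [84, 68, 79, 159, 242, 236, 164, 113, 122, 157, 164, 143, 129, 131]]
180 [[79, 66, 68, 91, 173, 239, 233, 136, 102, 98, 87, 74, 90, 119], [80, 69, 88, 166, 243, 235, 138, 106, 123, 166, 165, 124, 125, 123]]
181 [[77, 70, 72, 91, 156, 230, 225, 127, 103, 98, 85, 84, 91, 117], [81, 67, 91, 171, 237, 227, 131, 109, 129, 178, 168, 118, 123, 128]]
166 [np.float64(236.95), np.float64(236.93), np.float64(236.78)] 236.02
167 [np.float64(237.12), np.float64(237.09), np.float64(236.87)] 236.1
168 [np.float64(237.15), np.float64(237.15), np.float64(237.07)] 236.17
178 [np.float64(235.64), np.float64(235.62), np.float64(235.89)] 235.01
179 [np.float64(235.48), np.float64(235.49), np.float64(235.99)] 234.99
180 [np.float64(235.31), np.float64(235.34), np.float64(236.0)] 234.99
[[238.13865966 174.01584471]
 [236.81743805 173.86053982]] [-1.3212216  -0.15530489]
```

Run:
```python
from h import *
im={k:cv2.imread(f'pics/side{k}.png').astype(np.float32).min(2) for k in(0,6,14)}
# side: profile along image columns through bar (vertical)
for c in(271,272,273,279,280,281,282): print(c,[[int(v) for v in im[k][252:266,c]] for k in(0,14)])
P=np.array([[.6298,.2447,.04],[.6298+.004*.132,.2447+.004*.991,.04]]);p=proj('side',P);print(p,p[1]-p[0])
# bar direction
q=proj('side',P[:1]+np.array([[-.015*.991,.015*.132,0],[.015*.991,-.015*.132,0]]));d=q[1]-q[0];print(q,d[1]/d[0])
D=p[1]-p[0]; print('vertical shift per 4mm at fixed col',D[1]-D[0]*d[1]/d[0])
# subpixel 1D matching top
T={k:cv2.imread(f'pics/top{k}.png').astype(float).min(2) for k in(0,6,14)}
from scipy.ndimage import shift
for ref in(0,6):
  for r in(166,167,168,178,179,180):
    best=min((np.sum((np.interp(np.arange(232,238)+s,np.arange(640),T[ref][r])-T[14][r,232:238])**2),s) for s in np.arange(0.3,2,.02)); print(ref,r,round(best[1],2))
```

```text
271 [[206, 141, 144, 217, 251, 254, 254, 234, 187, 200, 213, 215, 212, 212], [213, 149, 146, 148, 215, 251, 254, 251, 193, 203, 213, 218, 217, 217]]
272 [[172, 146, 145, 150, 237, 253, 253, 243, 177, 200, 223, 214, 210, 210], [176, 153, 150, 156, 135, 233, 254, 246, 184, 207, 227, 216, 218, 217]]
273 [[148, 149, 149, 122, 200, 250, 254, 249, 184, 189, 204, 209, 209, 210], [151, 150, 152, 148, 121, 200, 251, 254, 250, 194, 204, 214, 214, 217]]
279 [[145, 136, 103, 75, 81, 87, 91, 200, 249, 253, 242, 182, 192, 210], [252, 251, 254, 254, 251, 252, 251, 240, 235, 253, 247, 206, 199, 216]]
280 [[129, 92, 75, 81, 86, 90, 85, 130, 239, 252, 252, 242, 174, 192], [249, 240, 236, 242, 249, 251, 251, 251, 243, 247, 252, 245, 213, 196]]
281 [[83, 77, 85, 84, 89, 82, 89, 90, 202, 249, 253, 241, 187, 195], [235, 206, 177, 181, 183, 184, 202, 225, 216, 233, 252, 253, 243, 199]]
282 [[83, 90, 90, 116, 119, 89, 86, 88, 127, 236, 252, 252, 243, 175], [188, 170, 169, 168, 171, 168, 169, 172, 168, 191, 244, 253, 240, 183]]
[[278.89641736 261.29194332]
 [278.16194821 262.2821381 ]] [-0.73446915  0.99019478]
[[283.06714784 263.30229947]
 [274.76237783 259.29927277]] 0.4820153585310698
vertical shift per 4mm at fixed col 1.344220188924289
0 166 0.88
0 167 0.96
0 168 1.02
0 178 1.02
0 179 0.96
0 180 0.96
6 166 0.86
6 167 0.92
6 168 0.98
6 178 1.02
6 179 0.98
6 180 1.0
```

```bash
python3 -m inch '[[[0,0.3,0,0,0,0],[0,0.6,0,0,0,0],[0.1,0.9,0,0,0,0],[0.2,0.9,0,0,0,0],[0.2,0.9,0,0,0,0]]]' 50
python3 -m inch '[[[0.1,0.3,0,0,0,0],[0.25,0.6,0,0,0,0],[0.28,0.79,0,0,0,0],[0.28,0.79,0,0,0,0],[0.28,0.79,0,0,0,0],[0.28,0.79,0,0,0,0]]]'
```

```text
t: 35.6
eef_pos: [0.4929, -0.0407, 0.3471]
ee_rot: [-3.141, -0.001, -0.126]
force: [-0.3, 0.4, 0.5]
width: 0.0499
t: 36.35
eef_pos: [0.5475, 0.1139, 0.3471]
ee_rot: [-3.142, 0.0, -0.131]
force: [0.3, -0.1, 0.3]
width: 0.0503
```

```bash
python3 -m inch '[[[-0.015,-0.0575,-0.2,0,0,0],[-0.015,-0.0575,-0.35,0,0,0],[-0.015,-0.0575,-0.35,0,0,0],[-0.015,-0.0575,-0.35,0,0,0]]]'
```

```text
t: 36.85
eef_pos: [0.5456, 0.103, 0.2783]
ee_rot: [-3.141, -0.001, -0.131]
force: [0.5, 0.1, 0.5]
width: 0.0502
```

```bash
python3 -m inch '[[[-0.004,-0.002,-0.15,0,0,0],[-0.004,-0.002,-0.25,0,0,0],[-0.004,-0.002,-0.25,0,0,0],[-0.004,-0.002,-0.25,0,0,0]]]'
python3 -m inch '[[[0,0,0,0,0,0],[0,0,0,0,0,0],[0,0,0,0,0,0],[0,0,0,0,0,0],[0,0,0,0,0,0],[0,0,0,0,0,0]]]' 5 40
```

```text
t: 37.35
eef_pos: [0.545, 0.1031, 0.2286]
ee_rot: [-3.14, -0.002, -0.13]
force: [0.2, 0.2, -0.1]
width: 0.05
t: 38.1
eef_pos: [0.5442, 0.1025, 0.2272]
ee_rot: [3.141, 0.0, -0.13]
force: [-1.2, -4.0, 5.9]
width: 0.0201
```

```bash
python3 -m inch '[[[0,-0.002,0.004,0,0,0],[0,-0.002,0.004,0,0,0]]]'
python3 -m inch '[[[0.008,-0.001,0,0,0,0],[0.016,-0.0021,0,0,0,0],[0.016,-0.0021,0,0,0,0]]]'
```

```text
t: 38.35
eef_pos: [0.544, 0.1024, 0.2272]
ee_rot: [3.141, 0.001, -0.131]
force: [0.2, -2.2, -3.3]
width: 0.0197
t: 38.72
eef_pos: [0.5454, 0.1022, 0.2272]
ee_rot: [3.141, 0.005, -0.131]
force: [-12.5, 5.5, 6.0]
width: 0.0193
```

```bash
python3 -m inch '[[[0.008,0,0.001,0,0,0],[0.015,0,0.002,0,0,0],[0.015,0,0.002,0,0,0]]]'
python3 -m inch '[[[0.008,-0.001,0.001,0,0,0],[0.01,-0.001,0.001,0,0,0],[0.01,-0.001,0.001,0,0,0]]]'
```

```text
t: 39.1
eef_pos: [0.5476, 0.1021, 0.2273]
ee_rot: [3.14, 0.006, -0.131]
force: [-16.3, 5.1, 6.3]
width: 0.0199
t: 39.48
eef_pos: [0.5493, 0.1019, 0.2273]
ee_rot: [3.14, 0.007, -0.131]
force: [-16.8, 6.0, 6.7]
width: 0.0198
```

```bash
python3 -m inch '[[[0.004,-0.0003,0.001,0,0,0],[0.007,-0.0005,0.001,0,0,0],[0.007,-0.0005,0.001,0,0,0]]]'
python3 -m inch '[[[0,0,0,0,0,0],[0,0,0,0,0,0],[0,0,0,0,0,0],[0,0,0.1,0,0,0],[0,0,0.35,0,0,0],[-0.3,-0.3,0.6,0,0,0],[-0.5,-0.6,0.6,0,0,0],[-0.5,-0.8,0.6,0,0,0]]]' 50
python3 -m inch '[[[0,-0.3,0,0,0,0],[0,-0.6,0,0,0,0],[0,-0.9,0,0,0,0],[0,-0.9,0,0,0,0],[0,-0.9,0,0,0,0]]]'
python3 - <<'E'
from h import *
k=15
for n in("top","side"): cv2.imwrite(f"pics/{n}15.png",arm.grab_frame(n))
T={k:cv2.imread(f'pics/top{k}.png').astype(float).min(2) for k in(0,6,14,15)}
S={k:cv2.imread(f'pics/side{k}.png').astype(float).min(2) for k in(0,6,14,15)}
X=np.arange(640)
for r in(166,167,168,178,179,180):
    print(r,[[int(v) for v in T[k][r,230:242]] for k in(0,14,15)],[min((np.sum((np.interp(np.arange(231,237)+s,X,T[ref][r])-T[15][r,231:237])**2),s)[::1] for s in np.arange(0.,2.5,.02))[1].round(2) for ref in(0,6,14)])
for c in(270,271,272,273,274): print(c,[[int(v) for v in S[k][252:264,c]] for k in(0,14,15)])
g=cv2.imread('pics/top15.png')[130:230,210:340];h=cv2.imread('pics/side15.png')[190:295,240:350]
cv2.imwrite('pics/c15.png',np.hstack([cv2.resize(g,(400,308),interpolation=cv2.INTER_CUBIC),cv2.resize(h,(323,308),interpolation=cv2.INTER_CUBIC)]))
E
```

```text
t: 39.85
eef_pos: [0.5506, 0.1017, 0.2273]
ee_rot: [3.14, 0.008, -0.131]
force: [-18.3, 6.5, 5.8]
width: 0.02
t: 40.85
eef_pos: [0.4573, -0.0453, 0.3484]
ee_rot: [-3.14, -0.002, -0.128]
force: [1.2, 0.5, 0.2]
width: 0.0497
t: 41.48
eef_pos: [0.4584, -0.2247, 0.347]
ee_rot: [-3.141, 0.0, -0.132]
force: [-0.5, -0.2, 1.0]
width: 0.0501
166 [[171, 139, 77, 66, 70, 94, 177, 240, 237, 139, 105, 88], [172, 141, 79, 69, 87, 163, 243, 240, 138, 110, 139, 189], [173, 139, 79, 71, 99, 183, 245, 244, 140, 110, 135, 168]] [np.float64(0.8), np.float64(0.78), np.float64(0.16)]
167 [[165, 128, 75, 68, 67, 97, 187, 244, 242, 137, 101, 97], [166, 132, 77, 71, 97, 183, 244, 244, 137, 111, 135, 175], [165, 130, 76, 73, 115, 205, 245, 240, 135, 117, 149, 176]] [np.float64(1.2), np.float64(1.12), np.float64(0.2)]
168 [[164, 110, 70, 66, 73, 116, 204, 243, 239, 127, 103, 96], [165, 110, 73, 73, 117, 207, 243, 237, 132, 121, 143, 170], [165, 114, 75, 75, 131, 223, 241, 232, 148, 136, 158, 176]] [np.float64(1.18), np.float64(1.14), np.float64(0.14)]
178 [[88, 70, 70, 81, 152, 237, 236, 183, 116, 101, 87, 77]
[... 889 characters left out ...]
, 215], [213, 149, 146, 148, 215, 251, 254, 251, 193, 203, 213, 218], [211, 145, 146, 149, 180, 244, 254, 242, 184, 206, 217, 217]]
272 [[172, 146, 145, 150, 237, 253, 253, 243, 177, 200, 223, 214], [176, 153, 150, 156, 135, 233, 254, 246, 184, 207, 227, 216], [178, 150, 150, 156, 130, 247, 255, 245, 184, 207, 227, 218]]
273 [[148, 149, 149, 122, 200, 250, 254, 249, 184, 189, 204, 209], [151, 150, 152, 148, 121, 200, 251, 254, 250, 194, 204, 214], [153, 152, 152, 145, 120, 176, 248, 255, 251, 189, 206, 214]]
274 [[144, 142, 127, 90, 99, 230, 253, 253, 240, 164, 192, 223], [150, 150, 155, 151, 126, 98, 234, 254, 250, 208, 207, 227], [212, 229, 192, 147, 123, 91, 247, 255, 254, 241, 205, 226]]
```

View pics/c15.png

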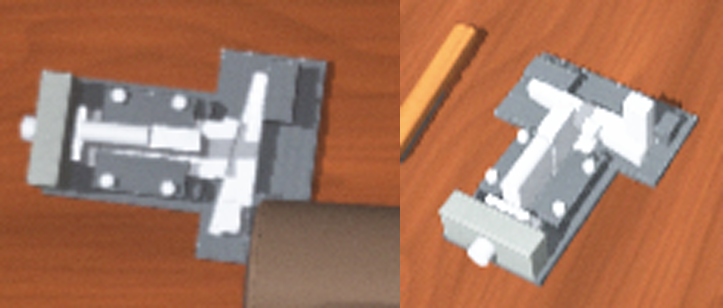

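Run:
```python
from h import *
from scipy.optimize import minimize
ch,sh=np.cos(np.radians(82.4)),np.sin(np.radians(82.4))
R=np.array([[ch,-sh,0],[sh,ch,0],[0,0,1]]);O=np.array([.6098,.0817,0])
def W(p): return np.atleast_2d(p)/1e3@R.T+O
# sample edge profiles along a holder-direction line: shift estimate for features, pixel intensities resampled in holder coords at height z
def rect(img,n,xs,ys,z):
    X,Y=np.meshgrid(xs,ys); uv=proj(n,W(np.c_[X.ravel(),Y.ravel(),np.full(X.size,z)])).astype(np.float32)
    return cv2.remap(img,uv[:,0].reshape(X.shape),uv[:,1].reshape(X.shape),cv2.INTER_LINEAR)
I={(n,k):cv2.imread(f'pics/{n}{k}.png').min(2).astype(np.float32) for n in('top','side') for k in(0,6,14,15)}
def cross(p,xs,th,rising):
    for i in range(len(p)-1):
        if (rising and p[i]<th<=p[i+1]) or (not rising and p[i]>th>=p[i+1]): return xs[i]+(th-p[i])/(p[i+1]-p[i])*(xs[1]-xs[0])
    return np.nan
# tip of key: along y at z=28 (top of bar), columns x 2..9
ys=np.arange(-100,-50,.5)
for k in(14,15):
  for n in('top','side'):
    a=rect(I[n,k],n,np.arange(2.,10,1),ys,28).mean(1); print('tip',n,k,round(cross(a,ys,205,True),2))
# pad bar far edge (toward block), in holder coords at z=40 nominal
xs=np.arange(150,185,.25)
for n,rng in(('top',list(np.arange(-16,-9,.5))+list(np.arange(11,17,.5))),('side',list(np.arange(-14,-10,.5))+list(np.arange(11,15,.5)))):
  for k in(0,6,14,15):
    A=rect(I[n,k],n,xs,np.array(rng),40); a=A.mean(0); print('pad',n,k,[int(v) for v in a[::8]])
```

```text
tip top 14 -76.77
tip side 14 -80.61
tip top 15 -81.18
tip side 15 -85.56
pad top 0 [83, 79, 80, 86, 94, 100, 111, 136, 192, 226, 238, 228, 177, 121, 81, 70, 67, 68]
pad top 6 [131, 125, 127, 130, 129, 120, 121, 141, 195, 228, 240, 231, 181, 125, 84, 72, 70, 72]
pad top 14 [158, 157, 166, 173, 176, 170, 157, 149, 151, 181, 218, 236, 234, 208, 149, 103, 75, 73]
pad top 15 [165, 165, 172, 181, 185, 182, 168, 157, 156, 179, 211, 235, 237, 218, 161, 111, 77, 73]
pad side 0 [103, 95, 93, 139, 205, 240, 251, 252, 247, 220, 185, 186, 198, 208, 212, 212, 211, 211]
pad side 6 [160, 134, 120, 158, 215, 244, 253, 253, 249, 225, 191, 192, 203, 214, 218, 218, 219, 220]
pad side 14 [201, 202, 200, 193, 193, 218, 240, 250, 251, 243, 222, 204, 203, 212, 216, 217, 217, 216]
pad side 15 [202, 203, 201, 194, 192, 218, 240, 250, 253, 250, 237, 211, 203, 213, 217, 217, 217, 218]
```

Run:
```python
from h import *
f=cv2.imread('pics/side15.png')[90:400,180:440]; cv2.imwrite('pics/e15.png',cv2.resize(f,None,fx=1.9,fy=1.9))
a=cv2.imread('pics/side0.png').astype(int);b=cv2.imread('pics/side15.png').astype(int)
for nm,(x0,y0,x1,y1) in dict(tin=(268,160,290,188),brush=(232,198,268,244),hammer=(255,318,368,357)).items(): print(nm,np.abs(a-b)[y0:y1,x0:x1].mean())
```

```text
tin 4.057359307359308
brush 3.613325281803543
hammer 3.1492322819756446
```

View pics/e15.png

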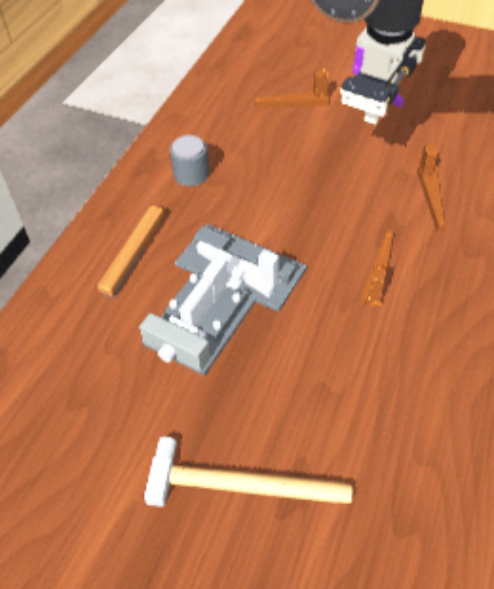

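The picture shows the key across the mouth, the shoe and die behind it against the pad, and the gripper well clear. The tin, brush and hammer have not moved.

```bash
python3 -c "
from station import arm
print(arm.job_done())"
```

```text
the job is handed in; nothing more can be done
None
```

The die, then the wedge shoe with its slanted plate facing out, then the white steel taper key are fitted in that order. I drove the key towards its thin end in two pushes, let go, moved the arm clear, and handed the job in at about 41.6 s of the 72 s.

**Pad travel:** the best estimate is 3.4–3.9 mm, near half travel and not bottomed. The checks did not fully agree:
- **Pad in the camera images:** after the first push it read about 2.9–3.0 mm. After the second, the top view gave 3.2–3.4 mm; the side view read lower, about 3.1 mm, but was noisy.
- **Key movement:** by the images the key tip moved about 4.7 mm on the second push, which adds about 0.7 mm of pad.
- **Push force:** it peaked at about 18 N. Allowing for floor and sideways friction, that is about 16.5 N, which matches about 4 mm.

**Final pictures:** the key lies across the mouth between the plate and the abutments, and the tin, brush and hammer look unchanged. In the readings after each move, the largest wrist force component was about 18 N, against the 120 N limit.

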